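Strip a gas regulator and lay its parts in their nests

ROBOT

A 6-joint arm with a two-finger parallel gripper is mounted at the origin on the work surface. World frame = base frame: x ahead of the robot, y to its left, z up, the work surface at z = 0. Lengths are in m, angles in degrees, forces in N, time in s.
With the tool pointing down it reaches from about 0.35 to 0.875 m from the base axis. Payload 4.2 kg.
Tool frame: the origin (TCP) lies on the front face of the gripper's body, between the roots of the fingers; the fingertips stand 70 mm ahead of it and the grasp point (between the pads) lies 51 mm ahead of it; x points along the fingers, y is the direction in which the jaws open and shut, and the axes are right-handed (so a half turn about x gives the same grasp; the last joint's range is limited). The gripper opens to 87 mm and grips with 3 to 60 N. Pads are 19 mm wide; open, the fingers measure 117 mm over their backs; the gripper's body (75 mm by 190 mm) begins 51 mm behind the grasp point.
Start: joints at [-55.256, 22.042, 0.453, 0, -68.411, -14.817], TCP at [0.213, -0.588, 0.292] pointing down, gripper open.
Joint ranges: [-179.83, 179.83], [-69.29, 118.12], [-61.27, 80.66], [-181.25, 117.63], [-171.15, -9.14], [-177.46, 177.46]. Speed limits (degrees/s): [159.86, 159.86, 180, 180, 180, 180].

INTERFACE

Orientations are given as a 3x3 rotation matrix whose columns are the frame's x, y, z axes.
In Python, from station import r, viewer, spotter gives the robot as it stands.
- The arm moves only by the tool move_arm, never from a script. Its argument "series" is a list that holds one entry, the list of rows, each a list of 7 numbers: the turn, a rotation vector about the world's x, y, z scaled (see below), then the shift along the world's x, y, z scaled (see below), then the opening, from 0 (shut) to 1 (fully open). A call has 1 to 20 rows; each row shifts and turns the pose as measured when the row begins; what a row does not reach is not made up. The controller multiplies each number of a shift by 60 mm and each number of a turn by 8 degrees. A row lasts 1/8 s, in which the tool goes at most 62.5 mm and 10.7 degrees, less where a joint would pass 70% of its speed; a pose out of reach is approached as far as the arm can. A call with a number of a shift or a turn outside -1 to 1 is refused whole. A call with a gripper value outside its range is refused whole. The fingers move at their own pace and stop on an object; the grip force is fixed at half the most. Time passes only in rows, so rows that do not move let the fingers close. It gives the time, the measured TCP pose, the force and the opening at its end, in the units of the state.
- r.sense(): the state, without advancing time (a new reading comes with each control period).
- viewer.capture(name): name is "scene" or "top" or "wrist"; returns (picture, depth): 384x512x3 uint8, red, green, blue; 384x512 float32, m along the optical axis (not along the pixel's ray), 0 where there is no reading.
- viewer.camera_params(name): a dict with "mtx" (3x3 intrinsics, pixels), "pose" (4x4, takes a point from camera to world coordinates). Camera axes: x right, y down, z forward; pixel columns grow to the right and rows downward; lengths in m; the calibration is good to about 2 mm. A picture is of the moment at which its call begins: read the wrist's pose just before it. camera_params takes no time and is no camera call; for the wrist camera it gives the pose at the moment of the call.
- r.finish_job(): hands the job in, once; it reports no verdict.
Trained networks look in the newest picture that a camera, given by its name, has taken for a name from the list of things; names that differ only in an ending like _2 or _b are one class to them, and where a whole thing is asked for, a point or a joint stands for the part that bears it (a point fixed in the world has none). Each returns a list of dicts, best first, with "conf" (0 to 1); they miss things now and then, are a little off and sometimes report something else, mostly with a low value. They report only what shows in the picture. A call takes as long as a camera call.
- spotter.find_in(camera, name): "centre" ([column, row] in pixels, amid what is visible of it).
- spotter.trace(camera, name): "mask" (384x512 bool, what is visible of it) and "centre" ([column, row] in pixels, amid what is visible of it).
The state is a dict: "time_s": time; "joints": joint angles; "joint_velocities": joint speeds; "effort": joint torques, N m; "tcp_pos": TCP position; "ee_rot": TCP orientation; "wrist_force": force on the tool from outside, world axes, zero at the start; "moment": the same for the moment, N m; "gripper_width": opening from 0.0 (shut) to 1.0 (fully open).
Only numpy, scipy, OpenCV 4.12 (cv2) and the standard library are available. Lean on these libraries where they do the work, as an engineer would, in place of code of your own. Each camera call takes 0.05 s, during which the arm holds its last target.

TASK

The bonnet has been unscrewed from the brass gas regulator held in the fixture, and its inner parts stand loose on it. Take them off for cleaning and set each down gently, without dropping it, in its own nest, the same way up as it came off: the dark spring button upright in the yellow block, the red spring upright in the blue cup, the brass clamp ring flat on the step of the grey post, the steel diaphragm flat in the white block with its boss up. Leave the bonnet with the green knob where it stands.

Things in the scene. Friction and masses are not known exactly. Their poses are not given: they have to be found in the camera images.
- regulator: Fixed. Brass regulator body upright in a dark fixture, base 100x90x12 mm. Origin: underside centre, on the neck's axis. Hollow neck 58 mm across, from 52 up to 70 mm. Gauges (tops 54 mm, 64 mm out, 40 deg either side of +x), inlet (-x), outlet (-y) lie lower than 58 mm. Stacked on its axis, undersides at: diaphragm 70, clamp ring 74, spring 74 (inside the ring), button's flange 118; top 140 mm.
- button_mid (a point): Loose. Spring button, dark steel, 29 mm high, 50 g, topmost of the stack. Point: on its axis, 14.5 mm above its underside; z up. From below: spigot 17 mm across, 7 high, inside the spring's top coil; flange 27 mm across, 4 thick, lying on the spring; stem 15 mm across, 18 high, to grip it by.
- spring_mid (a point): Loose. Red-painted steel coil spring standing on end, 30 mm outside diameter, 22 mm bore, 44 mm high, about 60 g, stiff (does not give in the grip). This point is its centre, 22 mm above its underside. Its z is up along the coil. It stands on the diaphragm round the diaphragm's boss.
- ring_mid (a point): Loose. Brass clamp ring lying flat, 60 mm outside, 50 mm bore, 10 mm high, 70 g. Point: its centre, 5 mm above its underside; z up. It lies on the diaphragm's rim, 1 mm proud of it and the neck all round; fingertips may reach up to 15 mm below the ring's underside beside the neck.
- diaphragm_mid (a point): Loose. Bright stainless diaphragm: disc 58 mm across, 4 mm thick, with a central boss on top 18 mm across, 13 mm high, to grip it by; 85 g. Point: on its axis, 8.5 mm above its underside (half of its 17 mm); z up. Lowest of the stack; at first its disc shows between spring and ring.
- button_nest: Fixed. Yellow square block 80 x 80 x 16 mm with a round pocket 51 mm across and 10 mm deep (floor 6 mm above the underside). Origin: centre of the underside. For the spring button.
- spring_nest: Fixed. Blue round cup, 88 mm across at the foot, 68 mm at the rim, 18 mm high, pocket 56 mm across with its floor 6 mm above the underside. Origin: centre of the underside. For the spring.
- ring_nest: Fixed. Grey stepped post: foot 84 mm across and 8 mm high, round step 52 mm across with its flat top 24 mm above the underside, and on it a central post 26 mm across, tapered to 16 mm at its top 46 mm above the underside. Origin: centre of the underside. The clamp ring goes over the post and lies on the step.
- diaphragm_nest: Fixed. White square block 104 x 104 x 14 mm with a round pocket 81 mm across and 8 mm deep (floor 6 mm above the underside). Origin: centre of the underside. For the diaphragm.
- bonnet: Loose, to be left alone. Brass bell-shaped bonnet 68 mm across with a green ribbed knob on top, 80 mm high in all, standing on the bench. Origin: centre of the underside.

How it is judged:
By the outcome, as a careful person would: the job done as asked, in the order asked, and still so for the second after the job is handed in, with the robot touching nothing.
It also fails if it takes over 128 s, if anything falls off the work surface, if the arm or the gripper's body presses on something with over 40 N, if the wrist force passes 120 N, or if a joint passes its speed limit or range.

## Working session

There is one attempt and no reset: what is moved stays moved. The work goes in short steps, Python scripts to look and compute and a tool call to move; the robot and the scene stay as the last step left them, time stands still between calls to the robot, and variables do not carry over. Pictures are saved under pics/ and viewed, and the job is handed in when it is done.

Besides the shell and the picture viewer there is one more tool, called after ">>>" as name([rows], argument=value, ...), one row to a line, values as JSON. move_arm: Moves the arm, as the interface text tells. Its arguments: {"type":"object","properties":{"series":{"type":"array","items":{"type":"array","items":{"type":"array","items":{"type":"number","minimum":-1,"maximum":1}}}}},"required":["series"]}

```bash
ls; mkdir -p pics; cat > h.py <<'E'
import numpy as np, cv2
from station import r, viewer, spotter
def cap(n,f=None):
    p=viewer.camera_params(n); im,d=viewer.capture(n)
    if f: cv2.imwrite('pics/'+f,im[:,:,::-1])
    return im,d,p
def world(p,d,mask):
    v,u=np.nonzero(mask&(d>0)); z=d[v,u]; K=p['mtx']; K=np.array(K);P=np.array(p['pose'])
    c=np.stack([(u-K[0,2])/K[0,0]*z,(v-K[1,2])/K[1,1]*z,z],1)
    return c@P[:3,:3].T+P[:3,3]
E
python3 - <<'E'
from h import *
np.set_printoptions(precision=4,suppress=True)
print(r.sense())
a=cap('scene','s0.png');b=cap('top','t0.png');c=cap('wrist','w0.png')
for x in(a,b,c):print(np.array(x[2]['mtx']),np.array(x[2]['pose']))
E
```

```text
pics
{'time_s': 0.0, 'joints': array([-55.256 ,  22.0896,   0.3789,  -0.0297, -68.4125, -14.818 ]), 'joint_velocities': array([-0.0955, -0.0947, -0.0764,  0.1122, -0.0631,  0.0588]), 'effort': array([  0.0018, -39.0669,  18.7408,   4.2201,   0.0111,  -0.0002]), 'tcp_pos': array([ 0.2129, -0.5871,  0.2912]), 'ee_rot': array([[-0.0008, -0.3406,  0.9402],
       [ 0.002 ,  0.9402,  0.3406],
       [-1.    ,  0.0022, -0.0001]]), 'wrist_force': array([-0.6208, -0.0636,  0.4921]), 'moment': array([ 0.0348, -0.0222, -0.0203]), 'gripper_width': 1.0005013347965777}
[[369.6933   0.     257.156 ]
 [  0.     369.6933 194.5071]
 [  0.       0.       1.    ]] [[-0.3783  0.6018 -0.7034  1.2384]
 [ 0.9257  0.2402 -0.2923  0.2869]
 [-0.0069 -0.7617 -0.6479  0.7571]
 [ 0.      0.      0.      1.    ]]
[[430.6526   0.     258.3337]
 [  0.     430.6526 198.0484]
 [  0.       0.       1.    ]] [[ 0.0235 -0.9912  0.1305  0.4022]
 [-0.9997 -0.0231  0.0047 -0.0007]
 [-0.0017 -0.1306 -0.9914  1.1549]
 [ 0.      0.      0.      1.    ]]
[[267.5295   0.     256.1528]
 [  0.     267.5295 192.7654]
 [  0.       0.       1.    ]] [[-0.3419  0.9002  0.2695  0.1382]
 [ 0.9397  0.3271  0.0997 -0.6134]
 [ 0.0016  0.2874 -0.9578  0.3837]
 [ 0.      0.      0.      1.    ]]
```

View pics/s0.png

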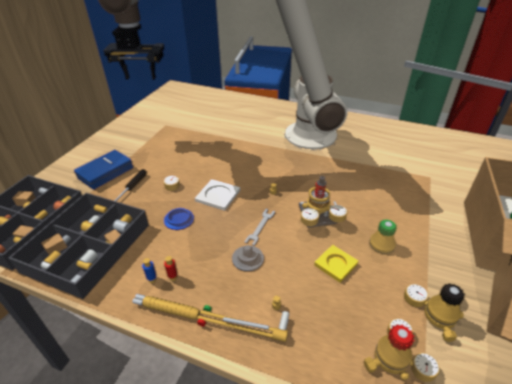

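View pics/t0.png

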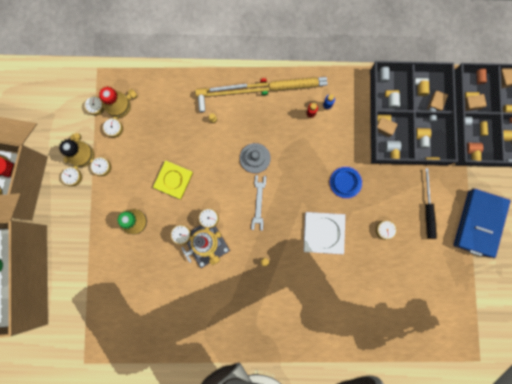

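```bash
python3 - <<'E'
from h import *
np.set_printoptions(precision=4,suppress=True)
for cam in('top','scene'):
    im,d,p=cap(cam)
    for n in ['regulator','button_mid','spring_mid','ring_mid','diaphragm_mid','button_nest','spring_nest','ring_nest','diaphragm_nest','bonnet']:
        t=spotter.trace(cam,n)
        for q in t[:2]:
            w=world(p,d,q['mask'])
            if len(w)<5: print(cam,n,q['conf'],len(w));continue
            lo,hi=np.percentile(w,[2,98],axis=0)
            print(cam,n,round(q['conf'],2),np.round(q['centre']),len(w),'mid',(lo+hi)/2,'ext',hi-lo,'top',hi[2])
print(r.sense()['time_s'])
E
```

```text
top regulator 0.81 [205. 229.] 1327 mid [0.442  0.1543 0.0317] ext [0.1343 0.1311 0.0559] top 0.05970354437575868
top button_mid 0.46 [198. 242.] 87 mid [0.4283 0.1418 0.1313] ext [0.0221 0.0215 0.0235] top 0.14301096575135752
top spring_mid 0.41 [206. 244.] 40 mid [0.4285 0.1302 0.1004] ext [0.0262 0.0095 0.0443] top 0.12257011410203467
top ring_mid 0.46 [192. 249.] 40 mid [0.42   0.1565 0.0806] ext [0.0341 0.0196 0.0149] top 0.08809147339384503
top diaphragm_mid 0.49 [209. 245.] 167 mid [0.4293 0.1398 0.0892] ext [0.047  0.0447 0.0346] top 0.10647369151904698
top button_nest 0.57 [171. 178.] 920 mid [0.597  0.2345 0.0113] ext [0.0838 0.0896 0.0197] top 0.021200404316954535
top button_nest 0.31 [345. 182.] 849 mid [ 0.6009 -0.2284  0.0122] ext [0.0797 0.0801 0.0201] top 0.022281787321533242
top spring_nest 0.62 [346. 183.] 871 mid [ 0.6021 -0.2302  0.0118] ext [0.0826 0.0822 0.0209] top 0.02225946402392878
top spring_nest 0.31 [132. 221.] 583 mid [0.4816 0.3301 0.0454] ext [0.0603 0.0525 0.0769] top 0.08379503605123721
top ring_nest 0.97 [255. 163.] 723 mid [0.6621 0.0177 0.0266] ex
[... 994 characters left out ...]
_nest 0.6 [335. 262.] 918 mid [0.6019 0.2395 0.0078] ext [0.0893 0.0887 0.0164] top 0.015972367669877828
scene spring_nest 0.97 [179. 220.] 518 mid [ 0.6089 -0.2226  0.0082] ext [0.0719 0.0748 0.017 ] top 0.016694120339228867
scene ring_nest 0.81 [247. 258.] 638 mid [0.6691 0.0209 0.0226] ext [0.0706 0.0746 0.0419] top 0.04358258928025635
scene ring_nest 0.39 [179. 217.] 520 mid [ 0.6091 -0.2233  0.0082] ext [0.0715 0.0752 0.017 ] top 0.016692642881163445
scene diaphragm_nest 0.81 [218. 198.] 811 mid [ 0.4682 -0.1669  0.0067] ext [0.1009 0.1006 0.0141] top 0.013775541149895053
scene bonnet 0.97 [386. 239.] 682 mid [0.4928 0.3387 0.0398] ext [0.0486 0.0558 0.0782] top 0.07885065214617755
1.25
```

>>> move_arm([
  [[0,0,0,0.56,0.68,0,1],[0,0,0,0.56,0.68,0,1],[0,0,0,0.56,0.68,0,1],[0,0,0,0.56,0.68,0,1],[0,0,0,0.56,0.68,0,1],[0,0,0,0.56,0.68,0,1],[0,0,0,0.56,0.68,0,1],[0,0,0,-0.04,0.92,0,1],[0,0,0,-0.04,0.92,0,1],[0,0,0,-0.04,0.92,0,1],[0,0,0,-0.04,0.92,0,1],[0,0,0,-0.04,0.92,0,1],[0,0,0,-0.04,0.92,0,1],[0,0,0,-0.04,0.92,0,1],[0,0,0,-0.04,0.92,0,1],[0,0,0,0,0,0,1]],
])

```text
time_s: 3.25
tcp_pos: [0.4337, 0.1629, 0.2948]
ee_rot: [[0.011, -0.34, 0.94], [0.0, 0.94, 0.34], [-1.0, -0.004, 0.01]]
wrist_force: [-0.4, 0.1, 0.2]
gripper_width: 1.0
```

```bash
cat >> h.py <<'E'
np.set_printoptions(precision=4,suppress=True)
def state():
    s=r.sense(); print('t',s['time_s'],'tcp',s['tcp_pos'],'w',s['gripper_width'],'\n',s['ee_rot'],s['wrist_force']); return s
def look(names,f=None,cam='wrist',k=1):
    im,d,p=cap(cam,f)
    for n in names:
        for q in spotter.trace(cam,n)[:k]:
            w=world(p,d,q['mask'])
            if len(w)<5: continue
            lo,hi=np.percentile(w,[1,99],axis=0)
            print(cam,n,round(q['conf'],2),np.round(q['centre']),len(w),'mid',(lo+hi)/2,'ext',hi-lo,'z',lo[2],hi[2])
    return im,d,p
E
python3 - <<'E'
from h import *
state()
look(['button_mid','spring_mid','ring_mid','diaphragm_mid'],'w1.png')
E
```

```text
t 3.25 tcp [0.4337 0.1629 0.2948] w 0.9999606496470731 
 [[ 0.0106 -0.3403  0.9403]
 [ 0.      0.9403  0.3403]
 [-0.9999 -0.0036  0.0099]] [-0.4481  0.1202  0.176 ]
wrist button_mid 0.87 [242. 179.] 472 mid [0.4276 0.1457 0.1307] ext [0.0216 0.0233 0.021 ] z 0.12014871687312059 0.14117225906081618
wrist spring_mid 0.57 [243. 167.] 190 mid [0.4194 0.1427 0.0966] ext [0.0088 0.023  0.0424] z 0.07539227230444694 0.11783882657334777
wrist ring_mid 0.68 [259. 160.] 666 mid [0.4296 0.1462 0.0669] ext [0.0575 0.062  0.0377] z 0.04803335605018918 0.08577865295804624
```

View pics/w1.png

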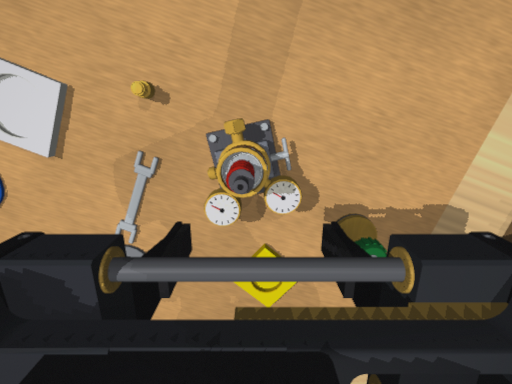

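```bash
cat >> h.py <<'E'
from scipy.optimize import least_squares
def inliers(p,d,c,rad,z0,z1):
    w=world(p,d,np.ones(d.shape,bool))
    m=(w[:,2]>z0)&(w[:,2]<z1)&(np.hypot(w[:,0]-c[0],w[:,1]-c[1])<rad)
    return w[m]
def disc(w):  # centre by minimum enclosing circle
    (c,rr)=cv2.minEnclosingCircle((w[:,:2]*1000).astype(np.float32)); return np.array(c)/1000,rr*2
E
cat > stack.py <<'E'
from h import *
def stack(c0=(0.428,0.143)):
    im,d,p=cap('wrist')
    for nm,rad,z0,z1 in(('btn top',.014,.137,.146),('flange',.02,.118,.126),('spring',.02,.085,.116),('ring',.036,.081,.088)):
        w=inliers(p,d,c0,rad,z0,z1)
        if len(w)<5: print(nm,len(w));continue
        print(nm,len(w),disc(w),np.median(w,0),np.percentile(w[:,2],[5,50,95]))
E
python3 - <<'E'
from stack import *
stack()
for cam in('top','scene'):
    im,d,p=cap(cam)
    for nm,rad,z0,z1 in(('btn top',.016,.133,.146),('ring',.038,.079,.091)):
        w=inliers(p,d,(.43,.143),rad,z0,z1)
        if len(w): print(cam,nm,len(w),disc(w),np.median(w,0))
E
```

```text
btn top 183 (array([0.4293, 0.1456]), 14.775251388549805) [0.429  0.1454 0.1397] [0.1384 0.1397 0.1407]
flange 301 (array([0.4291, 0.1446]), 28.841537475585938) [0.4247 0.1432 0.1217] [0.1197 0.1217 0.1231]
spring 139 (array([0.429 , 0.1438]), 29.406126022338867) [0.4176 0.1412 0.1018] [0.0905 0.1018 0.1157]
ring 638 (array([0.4296, 0.144 ]), 59.76063537597656) [0.4254 0.1419 0.0835] [0.0822 0.0835 0.0848]
top ring 54 (array([0.4131, 0.1368]), 48.208641052246094) [0.406  0.1315 0.085 ]
scene btn top 20 (array([0.4313, 0.145 ]), 15.37098217010498) [0.434  0.1457 0.1369]
scene ring 101 (array([0.4334, 0.1429]), 60.38441848754883) [0.4364 0.1441 0.0818]
```

>>> move_arm([
  [[0,0,0,-0.3,-0.6,0,1],[0,0.08,0,0,0,0,1],[0,0,0,0,0,0,1]],
])

```text
time_s: 4.03
tcp_pos: [0.416, 0.1203, 0.2949]
ee_rot: [[-0.001, -0.33, 0.944], [-0.0, 0.944, 0.33], [-1.0, 0.0, -0.001]]
wrist_force: [-0.5, -0.5, -0.4]
gripper_width: 1.003
```

```bash
python3 - <<'E'
from stack import *
state()
stack()
E
```

```text
t 4.025 tcp [0.416  0.1203 0.2949] w 1.003424005917514 
 [[-0.0009 -0.3305  0.9438]
 [-0.0003  0.9438  0.3305]
 [-1.      0.     -0.001 ]] [-0.5083 -0.534  -0.413 ]
btn top 166 (array([0.4291, 0.1461]), 15.46812915802002) [0.4287 0.1454 0.1397] [0.1381 0.1397 0.141 ]
flange 279 (array([0.429 , 0.1446]), 28.210426330566406) [0.4243 0.1414 0.1217] [0.1198 0.1217 0.1237]
spring 182 (array([0.4277, 0.1426]), 28.90656852722168) [0.4181 0.1374 0.1017] [0.0911 0.1017 0.1155]
ring 541 (array([0.4295, 0.144 ]), 59.853492736816406) [0.4198 0.1366 0.0835] [0.0819 0.0835 0.0847]
```

>>> move_arm([
  [[0,0,0,0.22,0.41,0,1],[0,0,0,0,0,-0.6,1],[0,0,0,0,0,-0.5,1],[0,0,0,0,0,0,1],[0,0,0,0,0,0,1]],
])

```text
time_s: 4.7
tcp_pos: [0.432, 0.1479, 0.2289]
ee_rot: [[0.003, -0.332, 0.943], [0.001, 0.943, 0.332], [-1.0, 0.0, 0.003]]
wrist_force: [-0.3, 0.6, 0.2]
gripper_width: 1.003
```

```bash
python3 - <<'E'
from stack import *
state()
stack()
E
```

```text
t 4.7 tcp [0.432  0.1479 0.2289] w 1.0031366109096642 
 [[ 0.003  -0.3316  0.9434]
 [ 0.0013  0.9434  0.3316]
 [-1.      0.0002  0.0032]] [-0.3182  0.5943  0.2072]
btn top 305 (array([0.4296, 0.1452]), 15.049104690551758) [0.4288 0.1454 0.1398] [0.1384 0.1398 0.1408]
flange 476 (array([0.4299, 0.1445]), 28.51726531982422) [0.4241 0.1425 0.1218] [0.1201 0.1218 0.1232]
spring 276 (array([0.4293, 0.1436]), 29.838701248168945) [0.4177 0.1397 0.1016] [0.0906 0.1016 0.1157]
ring 864 (array([0.4297, 0.1439]), 59.88927459716797) [0.4197 0.1374 0.0836] [0.082  0.0836 0.0847]
```

>>> move_arm([
  [[0,0,0,-0.04,-0.05,-0.3,1],[0,0,0,0,0,-0.15,1],[0,0,0,0,0,0,1],[0,0,0,0,0,0,1]],
])

```text
time_s: 5.25
tcp_pos: [0.4318, 0.1463, 0.2055]
ee_rot: [[0.011, -0.332, 0.943], [0.007, 0.943, 0.332], [-1.0, 0.003, 0.012]]
wrist_force: [-0.5, 0.9, -0.5]
gripper_width: 0.998
```

>>> move_arm([
  [[-0.05,0.08,0,-0.03,-0.02,-0.17,1],[0,0,0,0,0,0,1],[0,0,0,0,0,0,1]],
])

```text
time_s: 5.62
tcp_pos: [0.4303, 0.1454, 0.1954]
ee_rot: [[0.0, -0.332, 0.943], [-0.0, 0.943, 0.332], [-1.0, -0.0, 0.0]]
wrist_force: [0.5, 0.0, -0.0]
gripper_width: 1.003
```

```bash
python3 - <<'E'
from stack import *
state()
cap('wrist','w2.png')
stack()
E
```

```text
t 5.625 tcp [0.4303 0.1454 0.1954] w 1.0027680578200082 
 [[ 0.0001 -0.3324  0.9431]
 [-0.0001  0.9431  0.3324]
 [-1.     -0.0002  0.    ]] [ 0.4689  0.0364 -0.0111]
btn top 431 (array([0.4297, 0.1458]), 15.795256614685059) [0.4288 0.1453 0.1398] [0.1383 0.1398 0.1408]
flange 657 (array([0.4298, 0.1445]), 28.787519454956055) [0.4239 0.1423 0.1218] [0.1202 0.1218 0.1234]
spring 440 (array([0.4276, 0.1434]), 29.252748489379883) [0.4179 0.1399 0.1016] [0.0907 0.1016 0.1156]
ring 1098 (array([0.4296, 0.144 ]), 59.846435546875) [0.4184 0.1363 0.0835] [0.0819 0.0835 0.0847]
```

View pics/w2.png

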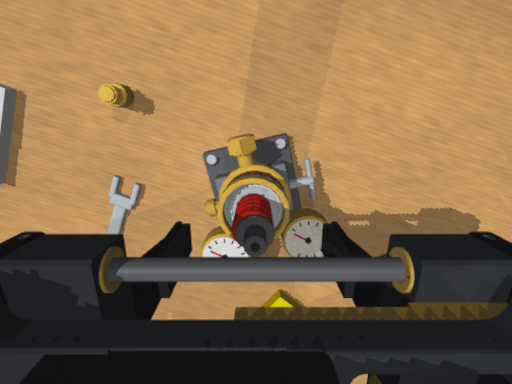

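>>> move_arm([
  [[0,0,0,0,0,0,0.4],[0,0,0,0,0,0,0.25],[0,0,0,0,0,0,0.2],[0,0,0,0,0,0,0.1],[0,0,0,0,0,0,0],[0,0,0,0,0,0,0],[0,0,0,0,0,0,0]],
])

```text
time_s: 6.6
tcp_pos: [0.4303, 0.1454, 0.1957]
ee_rot: [[0.001, -0.332, 0.943], [0.0, 0.943, 0.332], [-1.0, 0.0, 0.001]]
wrist_force: [0.0, -0.4, -0.7]
gripper_width: 0.28
```

```bash
python3 - <<'E'
from stack import *
state()
cap('wrist','w3.png')
stack()
E
```

```text
t 6.6 tcp [0.4303 0.1454 0.1957] w 0.28013245703772627 
 [[ 0.0005 -0.3324  0.9432]
 [ 0.0003  0.9432  0.3324]
 [-1.      0.0001  0.0006]] [ 0.026  -0.3746 -0.6805]
btn top 508 (array([0.4266, 0.1431]), 27.690853118896484) [0.428  0.1445 0.1399] [0.1383 0.1399 0.1436]
flange 562 (array([0.4253, 0.1434]), 33.6284294128418) [0.423  0.1435 0.1218] [0.1201 0.1218 0.1245]
spring 447 (array([0.427 , 0.1431]), 28.91376304626465) [0.4177 0.1397 0.1019] [0.0904 0.1019 0.1156]
ring 906 (array([0.4293, 0.1435]), 59.72011947631836) [0.4158 0.135  0.0835] [0.0819 0.0835 0.0848]
```

View pics/w3.png

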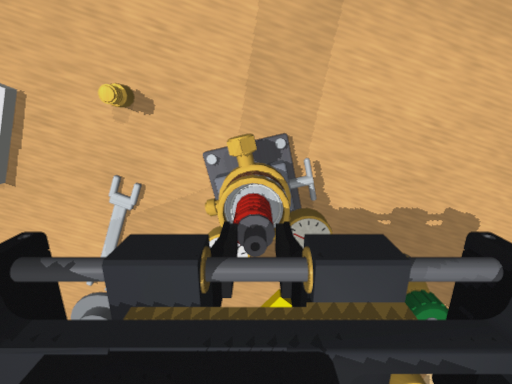

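>>> move_arm([
  [[0,0,0,0,0,0,0],[0,0,0,0,0,0,0],[0,0,0,0,0,0,0],[0,0,0,0,0,0,0]],
])

```text
time_s: 7.2
tcp_pos: [0.4303, 0.1454, 0.1956]
ee_rot: [[0.001, -0.332, 0.943], [0.0, 0.943, 0.332], [-1.0, 0.0, 0.001]]
wrist_force: [-0.1, 0.2, -0.5]
gripper_width: 0.163
```

>>> move_arm([
  [[0,0,0,0,0,0.1,0],[0,0,0,0,0,0.15,0],[0,0,0,0,0,0.3,0],[0,0,0,0,0,0.4,0],[0,0,0,0,0,0,0],[0,0,0,0,0,0,0]],
])

```text
time_s: 7.95
tcp_pos: [0.4299, 0.1452, 0.2559]
ee_rot: [[0.001, -0.332, 0.943], [0.001, 0.943, 0.332], [-1.0, 0.001, 0.001]]
wrist_force: [0.3, 0.7, -1.0]
gripper_width: 0.158
```

```bash
python3 - <<'E'
from stack import *
state()
look(['spring_mid','button_mid','button_nest'],'w4.png')
stack()
E
```

```text
t 7.95 tcp [0.4299 0.1452 0.2559] w 0.1577778361573271 
 [[ 0.0008 -0.3321  0.9433]
 [ 0.001   0.9433  0.3321]
 [-1.      0.0007  0.001 ]] [ 0.2511  0.7326 -0.9792]
wrist spring_mid 0.62 [264. 169.] 820 mid [0.4346 0.144  0.0652] ext [0.0686 0.0584 0.041 ] z 0.04466783094639706 0.08569208902958379
wrist button_mid 0.66 [257. 233.] 908 mid [0.4259 0.1441 0.1901] ext [0.02   0.0173 0.0227] z 0.17876880051483318 0.20149373804618925
wrist button_nest 0.76 [264. 298.] 649 mid [0.5591 0.2091 0.0651] ext [0.1168 0.0727 0.127 ] z 0.0015859539730911521 0.12853932171748644
btn top 0
flange 11 (array([0.4288, 0.1431]), 27.172414779663086) [0.432  0.1337 0.1184] [0.118  0.1184 0.1191]
spring 617 (array([0.4293, 0.1436]), 29.585586547851562) [0.4318 0.1452 0.098 ] [0.0862 0.098  0.1156]
ring 894 (array([0.4296, 0.1439]), 59.72681427001953) [0.4279 0.1418 0.0838] [0.0819 0.0838 0.0873]
```

View pics/w4.png

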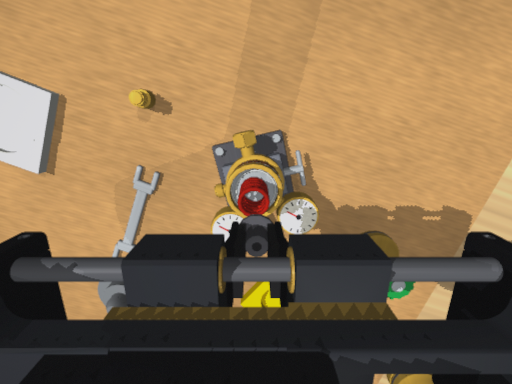

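>>> move_arm([
  [[0,0,0,0.4,0.2,0,0],[0,0,0,0.8,0.4,0,0],[0,0,0,0.8,0.4,0,0],[0,0,0,0.8,0.4,0,0],[0,0,0,0.5,0.25,0,0],[0,0,0,0.2,0.1,0,0],[0,0,0,0,0,0,0],[0,0,0,0,0,0,0]],
])

```text
time_s: 9.2
tcp_pos: [0.6448, 0.2522, 0.2482]
ee_rot: [[-0.009, -0.332, 0.943], [-0.006, 0.943, 0.332], [-1.0, -0.002, -0.011]]
wrist_force: [-0.2, -0.3, -1.4]
gripper_width: 0.159
```

```bash
cat > nest.py <<'E'
from h import *
def nest(name,f,rim,zr,floor,dia,c0,zt=None):
    im,d,p=cap('wrist',f)
    q=spotter.trace('wrist',name)[:1]
    if q:
        w=world(p,d,q[0]['mask']); print(name,q[0]['conf'],np.round(q[0]['centre']),'lo/hi',*np.percentile(w,[1,99],axis=0))
    w=inliers(p,d,c0,rim,zr-.003,zr+.003)
    print('top n',len(w),'z',np.median(w[:,2]))
    m=w[:,:2]; print('minArea',cv2.minAreaRect((m*1000).astype(np.float32)),'encl',disc(w))
    w=inliers(p,d,c0,dia/2+.006,floor-.003,floor+.003)
    if len(w)>5: print('floor',len(w),disc(w),np.median(w[:,2]))
E
python3 - <<'E'
from nest import *
state()
nest('button_nest','w5.png',.062,.016,.006,.051,(.600,.237))
E
```

```text
t 9.2 tcp [0.6448 0.2522 0.2482] w 0.15862541788114157 
 [[-0.0093 -0.3324  0.9431]
 [-0.0057  0.9431  0.3324]
 [-0.9999 -0.0023 -0.0107]] [-0.2016 -0.3168 -1.3808]
button_nest 0.62 [260. 139.] lo/hi [0.5517 0.1948 0.0045] [0.6419 0.2849 0.0173]
top n 3108 z 0.01579644850681422
minArea ((597.15087890625, 239.93983459472656), (80.1316146850586, 80.0265121459961), 68.55779266357422) encl (array([0.5969, 0.2398]), 111.63934326171875)
floor 1362 (array([0.5973, 0.24  ]), 51.07024002075195) 0.00587249906061682
```

View pics/w5.png

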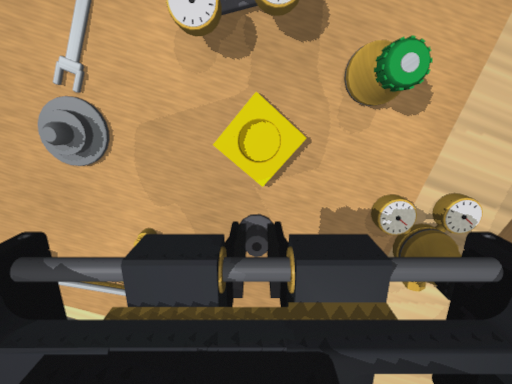

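>>> move_arm([
  [[0.04,-0.07,0,-0.4,-0.1,0,0],[0,0,0,-0.4,-0.1,-0.1,0],[0,0,0,0,0,-0.6,0],[0,0,0,0,0,-0.7,0],[0,0,0,0,0,-0.5,0],[0,0,0,0,0,0,0],[0,0,0,0,0,0,0]],
])

```text
time_s: 10.18
tcp_pos: [0.593, 0.2387, 0.1395]
ee_rot: [[0.011, -0.334, 0.943], [0.006, 0.943, 0.334], [-1.0, 0.002, 0.012]]
wrist_force: [-0.4, 0.1, -0.1]
gripper_width: 0.161
```

```bash
python3 - <<'E'
from nest import *
state()
look(['button_mid'],'w6.png')
E
```

```text
t 10.175 tcp [0.593  0.2387 0.1395] w 0.16086129100692603 
 [[ 0.0105 -0.334   0.9425]
 [ 0.0058  0.9426  0.3339]
 [-0.9999  0.0019  0.0118]] [-0.426   0.147  -0.0976]
wrist button_mid 0.92 [254. 232.] 910 mid [0.5897 0.2374 0.0736] ext [0.02   0.0178 0.0226] z 0.0622685365389973 0.08491448393137613
```

View pics/w6.png

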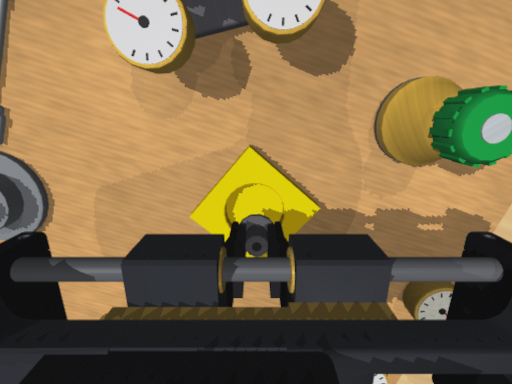

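>>> move_arm([
  [[-0.04,0.08,0,0.07,0.02,-0.3,0],[0,0,0,0,0,-0.3,0],[0,0,0,0,0,0,0],[0,0,0,0,0,0,0]],
])

```text
time_s: 10.78
tcp_pos: [0.5981, 0.2403, 0.1023]
ee_rot: [[0.001, -0.334, 0.943], [0.002, 0.943, 0.334], [-1.0, 0.001, 0.001]]
wrist_force: [0.4, -0.1, 0.4]
gripper_width: 0.159
```

>>> move_arm([
  [[0,0,0,0,0,-0.08,0],[0,0,0,0,0,-0.08,0],[0,0,0,0,0,0,0],[0,0,0,0,0,0,0]],
])

```text
time_s: 11.28
tcp_pos: [0.5983, 0.2405, 0.0927]
ee_rot: [[0.002, -0.334, 0.943], [0.002, 0.943, 0.334], [-1.0, 0.002, 0.002]]
wrist_force: [1.0, -0.5, -0.7]
gripper_width: 0.163
```

>>> move_arm([
  [[0,0,0,0,0,-0.03,0],[0,0,0,0,0,0,0],[0,0,0,0,0,0,0]],
])

```text
time_s: 11.65
tcp_pos: [0.5984, 0.2406, 0.0912]
ee_rot: [[0.002, -0.334, 0.943], [0.003, 0.943, 0.334], [-1.0, 0.002, 0.003]]
wrist_force: [0.0, 0.7, -0.1]
gripper_width: 0.156
```

>>> move_arm([
  [[0,0,0,0,0,-0.02,0],[0,0,0,0,0,0,0]],
])

```text
time_s: 11.9
tcp_pos: [0.5987, 0.2407, 0.0907]
ee_rot: [[0.003, -0.334, 0.943], [0.003, 0.943, 0.334], [-1.0, 0.002, 0.004]]
wrist_force: [-0.2, -0.0, 0.6]
gripper_width: 0.158
```

>>> move_arm([
  [[0,0,0,0,0,-0.02,0],[0,0,0,0,0,0,0]],
])

```text
time_s: 12.15
tcp_pos: [0.5989, 0.2408, 0.0906]
ee_rot: [[0.004, -0.335, 0.942], [0.003, 0.942, 0.335], [-1.0, 0.001, 0.005]]
wrist_force: [-0.7, 0.6, -0.1]
gripper_width: 0.163
```

>>> move_arm([
  [[0,0,0,0,0,-0.04,0],[0,0,0,0,0,0,0]],
])

```text
time_s: 12.4
tcp_pos: [0.5995, 0.2411, 0.0908]
ee_rot: [[0.006, -0.336, 0.942], [0.003, 0.942, 0.336], [-1.0, 0.001, 0.007]]
wrist_force: [1.0, 1.0, -0.4]
gripper_width: 0.155
```

>>> move_arm([
  [[0,0,0,0,0,0,0.2],[0,0,0,0,0,0,0.25],[0,0,0,0,0,0,0.35],[0,0,0,0,0,0,0.5],[0,0,0,0,0,0,0.5]],
])

```text
time_s: 13.02
tcp_pos: [0.5992, 0.2409, 0.0891]
ee_rot: [[0.004, -0.335, 0.942], [0.003, 0.942, 0.335], [-1.0, 0.001, 0.005]]
wrist_force: [0.3, -0.2, -0.3]
gripper_width: 0.462
```

```bash
python3 - <<'E'
from nest import *
state()
look(['button_mid'],'w7.png')
E
```

```text
t 13.025 tcp [0.5992 0.2409 0.0891] w 0.4621643477928893 
 [[ 0.0044 -0.3353  0.9421]
 [ 0.0025  0.9421  0.3352]
 [-1.      0.0009  0.005 ]] [ 0.3135 -0.2063 -0.3227]
wrist button_mid 0.92 [257. 236.] 1206 mid [0.597  0.2419 0.0254] ext [0.0219 0.0238 0.0213] z 0.014771249358336278 0.03610392855617188
```

View pics/w7.png

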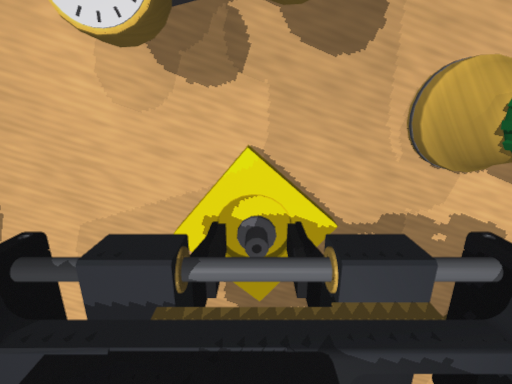

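>>> move_arm([
  [[0,0,0,0,0,0.3,0.5],[0,0,0,0,0,0.7,0.5],[0,0,0,0,0,0.9,1],[0,0,0,0,0,0.7,1],[-0.02,0.04,0,-0.4,-0.2,0,1],[0,0,0,-0.8,-0.45,0,1],[0,0,0,-0.8,-0.45,0,1],[0,0,0,-0.7,-0.4,0,1],[0,0,0,-0.2,-0.1,0,1],[0,0,0,0,0,0,1],[0,0,0,0,0,0,1]],
])

```text
time_s: 14.5
tcp_pos: [0.4226, 0.1428, 0.2641]
ee_rot: [[0.018, -0.337, 0.941], [0.01, 0.941, 0.337], [-1.0, 0.004, 0.02]]
wrist_force: [0.7, -0.3, 1.3]
gripper_width: 1.0
```

```bash
cat >> stack.py <<'E'
def st2(c0=(0.4293,0.1440)):
    im,d,p=cap('wrist')
    for nm,rad,z0,z1 in(('spr top',.02,.113,.122),('spring',.02,.088,.122),('ring',.036,.081,.088)):
        w=inliers(p,d,c0,rad,z0,z1)
        if len(w)<5: print(nm,len(w));continue
        print(nm,len(w),disc(w),np.median(w,0),np.percentile(w[:,2],[5,50,95]))
E
python3 - <<'E'
from stack import *
state()
look(['button_mid','spring_mid'],'w8.png')
st2()
E
```

```text
t 14.5 tcp [0.4226 0.1428 0.2641] w 1.0000484473418767 
 [[ 0.0178 -0.3372  0.9413]
 [ 0.0102  0.9414  0.3371]
 [-0.9998  0.0036  0.0202]] [ 0.6593 -0.2806  1.3313]
wrist button_mid 0.7 [277. 299.] 203 mid [0.5975 0.2432 0.0249] ext [0.0231 0.0237 0.021 ] z 0.014457243505424086 0.035429106637823574
wrist spring_mid 0.71 [254. 200.] 958 mid [0.4363 0.1438 0.0959] ext [0.0425 0.0288 0.0454] z 0.0731773973048077 0.11852761841910014
spr top 354 (array([0.4298, 0.1437]), 30.164825439453125) [0.43   0.1435 0.1167] [0.1148 0.1167 0.118 ]
spring 725 (array([0.4298, 0.1437]), 30.176239013671875) [0.4292 0.1439 0.1113] [0.0908 0.1113 0.1177]
ring 842 (array([0.4295, 0.1439]), 59.58921432495117) [0.4276 0.1421 0.0837] [0.082  0.0837 0.0872]
```

View pics/w8.png

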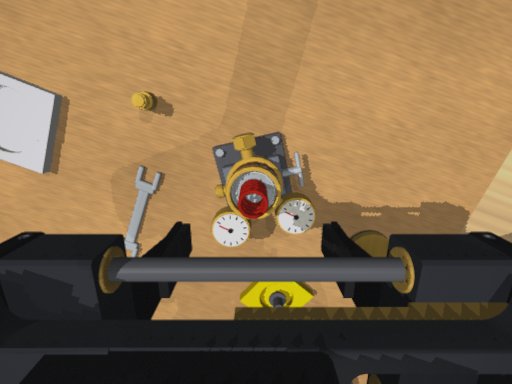

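>>> move_arm([
  [[-0.07,0.13,0,0.12,0.02,0,1],[0,0,0,0,0,-0.3,1],[0,0,0,0,0,-0.6,1],[0,0,0,0,0,-0.3,1],[0,0,0,0,0,0,1],[0,0,0,0,0,0,1]],
])

```text
time_s: 15.45
tcp_pos: [0.4348, 0.1461, 0.1886]
ee_rot: [[-0.005, -0.337, 0.941], [-0.004, 0.941, 0.337], [-1.0, -0.002, -0.006]]
wrist_force: [-0.4, 0.6, -0.1]
gripper_width: 1.0
```

```bash
python3 - <<'E'
from stack import *
state()
st2()
E
```

```text
t 15.45 tcp [0.4348 0.1461 0.1886] w 1.0003185070489085 
 [[-0.0046 -0.3372  0.9414]
 [-0.0036  0.9414  0.3372]
 [-1.     -0.0019 -0.0055]] [-0.4122  0.6263 -0.1113]
spr top 712 (array([0.4296, 0.1436]), 29.741432189941406) [0.4298 0.1432 0.1166] [0.1145 0.1166 0.118 ]
spring 1523 (array([0.4296, 0.1436]), 29.839370727539062) [0.4301 0.1438 0.1107] [0.0907 0.1107 0.1177]
ring 1416 (array([0.4296, 0.1438]), 59.78070068359375) [0.424  0.1416 0.0837] [0.082  0.0837 0.0871]
```

>>> move_arm([
  [[0.02,-0.03,0,-0.08,-0.04,-0.2,1],[0,0,0,0,0,-0.2,1],[0,0,0,0,0,0,1],[0,0,0,0,0,0,1]],
])

```text
time_s: 16.0
tcp_pos: [0.432, 0.145, 0.1667]
ee_rot: [[0.005, -0.338, 0.941], [0.003, 0.941, 0.338], [-1.0, 0.001, 0.006]]
wrist_force: [0.1, 0.8, 0.5]
gripper_width: 0.997
```

>>> move_arm([
  [[-0.02,0.03,0,-0.05,-0.03,-0.1,1],[0,0,0,0,0,0,1],[0,0,0,0,0,0,0.7],[0,0,0,0,0,0,0.6]],
])

```text
time_s: 16.5
tcp_pos: [0.4292, 0.1434, 0.161]
ee_rot: [[0.002, -0.338, 0.941], [0.001, 0.941, 0.338], [-1.0, 0.0, 0.002]]
wrist_force: [0.2, 0.1, -0.3]
gripper_width: 0.852
```

```bash
python3 - <<'E'
from stack import *
state()
cap('wrist','w9.png')
st2()
E
```

```text
t 16.5 tcp [0.4292 0.1434 0.161 ] w 0.8519021207406937 
 [[ 0.0021 -0.338   0.9411]
 [ 0.0008  0.9411  0.338 ]
 [-1.      0.      0.0022]] [ 0.2409  0.1424 -0.3455]
spr top 482 (array([0.4293, 0.1436]), 29.757387161254883) [0.4201 0.1393 0.1166] [0.115  0.1166 0.1179]
spring 1409 (array([0.4292, 0.1436]), 29.78829002380371) [0.42   0.1408 0.1039] [0.0896 0.1039 0.1173]
ring 1643 (array([0.4296, 0.1438]), 59.75725555419922) [0.4199 0.1398 0.0837] [0.0818 0.0837 0.087 ]
```

View pics/w9.png

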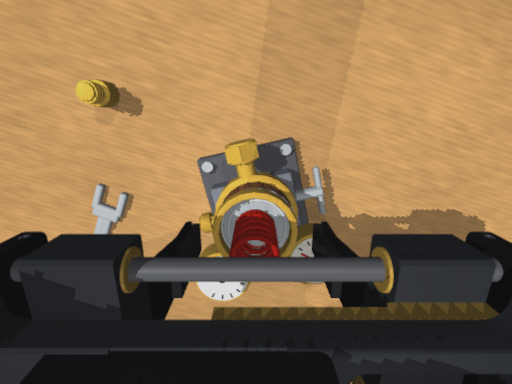

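Spring centred between the fingers (col ~256), tips at z≈0.091. Close.

>>> move_arm([
  [[0,0,0,0,0,0,0.5],[0,0,0,0,0,0,0.4],[0,0,0,0,0,0,0.3],[0,0,0,0,0,0,0.2],[0,0,0,0,0,0,0.1],[0,0,0,0,0,0,0.1],[0,0,0,0,0,0,0.1],[0,0,0,0,0,0,0.1],[0,0,0,0,0,0,0.1]],
])

```text
time_s: 17.73
tcp_pos: [0.4293, 0.1435, 0.1611]
ee_rot: [[0.002, -0.338, 0.941], [0.001, 0.941, 0.338], [-1.0, 0.0, 0.003]]
wrist_force: [0.0, -0.2, -0.2]
gripper_width: 0.341
```

>>> move_arm([
  [[0,0,0,0,0,0.1,0.1],[0,0,0,0,0,0.15,0.1],[0,0,0,0,0,0.3,0.1],[0,0,0,0,0,0.4,0.1],[0,0,0,0,0,0.3,0.1],[0,0,0,0,0,0,0.1],[0,0,0,0,0,0,0.1]],
])

```text
time_s: 18.6
tcp_pos: [0.4287, 0.1431, 0.2404]
ee_rot: [[0.003, -0.338, 0.941], [0.002, 0.941, 0.338], [-1.0, 0.001, 0.003]]
wrist_force: [0.7, -0.2, -0.8]
gripper_width: 0.342
```

```bash
python3 - <<'E'
from stack import *
state()
look(['spring_mid','ring_mid','diaphragm_mid'],'w10.png')
st2()
E
```

```text
t 18.6 tcp [0.4287 0.1431 0.2404] w 0.3418924113111295 
 [[ 0.0029 -0.3378  0.9412]
 [ 0.0018  0.9412  0.3378]
 [-1.      0.0007  0.0033]] [ 0.694  -0.1813 -0.7942]
wrist ring_mid 0.86 [258. 172.] 825 mid [0.4278 0.1436 0.0683] ext [0.0551 0.0579 0.0337] z 0.051437939818743686 0.08514063686907974
wrist diaphragm_mid 0.87 [254. 194.] 1509 mid [0.4294 0.1441 0.0801] ext [0.0421 0.0458 0.0153] z 0.07248415669745169 0.08774179249583154
spr top 0
spring 7 (array([0.4278, 0.1442]), 15.191593170166016) [0.4254 0.1443 0.0881] [0.0881 0.0881 0.0885]
ring 944 (array([0.4296, 0.1439]), 59.9515495300293) [0.4246 0.1422 0.0838] [0.082  0.0838 0.0872]
```

View pics/w10.png

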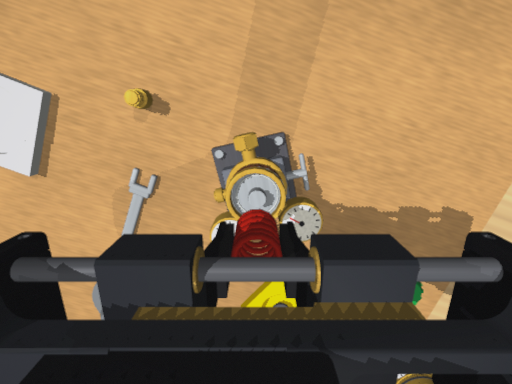

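>>> move_arm([
  [[0,0,0,0.3,-0.45,0,0.1],[0,0,0,0.5,-0.77,0,0.1],[0,0,0,0.5,-0.77,0,0.1],[0,0,0,0.5,-0.77,0,0.1],[0,0,0,0.5,-0.77,0,0.1],[0,0,0,0.5,-0.77,0,0.1],[0,0,0,0.5,-0.77,0,0.1],[0,0,0,0.3,-0.5,0,0.1],[0,0,0,0.2,-0.26,0,0.1],[0,0,0,0,0,0,0.1],[0,0,0,0,0,0,0.1]],
])

```text
time_s: 20.23
tcp_pos: [0.6621, -0.2188, 0.2308]
ee_rot: [[-0.01, -0.341, 0.94], [0.002, 0.94, 0.341], [-1.0, 0.005, -0.009]]
wrist_force: [-0.2, 0.7, -1.3]
gripper_width: 0.34
```

```bash
python3 - <<'E'
from nest import *
state()
nest('spring_nest','w11.png',.040,.018,.006,.056,(.604,-.226))
E
```

```text
t 20.225 tcp [ 0.6621 -0.2188  0.2308] w 0.33960120312105796 
 [[-0.0097 -0.3412  0.9399]
 [ 0.0015  0.94    0.3413]
 [-1.      0.0048 -0.0086]] [-0.1726  0.7315 -1.2606]
spring_nest 0.87 [265. 129.] lo/hi [ 0.5613 -0.2671  0.0003] [ 0.643  -0.1853  0.0188]
top n 906 z 0.017572639004350854
minArea ((602.0530395507812, -226.09112548828125), (66.03285217285156, 66.633056640625), 19.92227554321289) encl (array([ 0.6024, -0.2262]), 67.64797973632812)
floor 1983 (array([ 0.606 , -0.2268]), 64.46997833251953) 0.005886804303540549
```

View pics/w11.png

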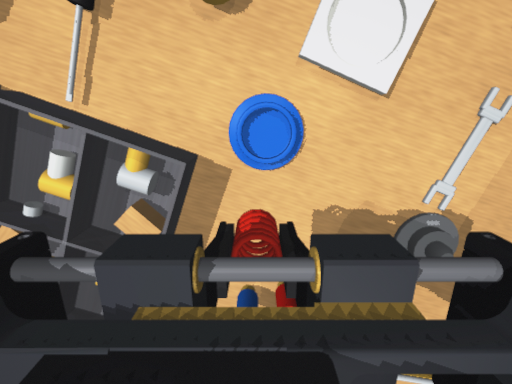

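```bash
python3 - <<'E'
from h import *
s=state(); R=s['ee_rot']; y=R[:2,1];z=R[:2,2]
im,d,p=cap('top'); w=world(p,d,np.ones(d.shape,bool))
im,d,p=cap('scene'); w=np.vstack([w,world(p,d,np.ones(d.shape,bool))])
c=np.array([.6024,-.2262]); a=(w[:,:2]-c)@y; b=(w[:,:2]-c)@z
for lo in range(-140,140,20):
    m=(a*1000>lo)&(a*1000<lo+20)&(abs(b)<.06)&(w[:,2]<.085)
    print(lo,m.sum(),np.percentile(w[m,2],[50,99]) if m.any() else '')
E
```

```text
t 20.325 tcp [ 0.6621 -0.2184  0.2313] w 0.3422988045052928 
 [[-0.0091 -0.3419  0.9397]
 [ 0.0014  0.9397  0.3419]
 [-1.      0.0044 -0.0081]] [ 0.2353 -0.8222 -0.6354]
-140 496 [0.0061 0.0637]
-120 378 [0.0037 0.0621]
-100 710 [0.0042 0.0623]
-80 500 [0.0008 0.007 ]
-60 471 [0.0011 0.0094]
-40 478 [0.0051 0.022 ]
-20 515 [0.0058 0.0225]
0 494 [0.006  0.0218]
20 559 [0.0043 0.0223]
40 434 [0.0004 0.0074]
60 261 [-0.0017  0.0064]
80 208 [-0.0019  0.0115]
100 211 [-0.0018  0.0125]
120 218 [-0.0018  0.0131]
```

>>> move_arm([
  [[-0.01,-0.07,0,-0.5,-0.06,0,0.1],[0,0,0,-0.5,-0.07,0,0.1],[0,0,0,0,0,-0.4,0.1],[0,0,0,0,0,-0.7,0.1],[0,0,0,0,0,-0.4,0.1],[0,0,0,0,0,0,0.1],[0,0,0,0,0,0,0.1]],
])

```text
time_s: 21.3
tcp_pos: [0.6011, -0.2223, 0.146]
ee_rot: [[0.012, -0.349, 0.937], [-0.002, 0.937, 0.349], [-1.0, -0.006, 0.01]]
wrist_force: [0.1, 0.2, -0.4]
gripper_width: 0.339
```

>>> move_arm([
  [[0.01,0.08,0,0.02,-0.06,-0.2,0.1],[0,0,0,0,0,-0.35,0.1],[0,0,0,0,0,0,0.1],[0,0,0,0,0,0,0.1]],
])

```text
time_s: 21.8
tcp_pos: [0.6049, -0.2267, 0.1158]
ee_rot: [[0.007, -0.35, 0.937], [-0.002, 0.937, 0.35], [-1.0, -0.005, 0.006]]
wrist_force: [-0.3, 0.1, -0.8]
gripper_width: 0.341
```

```bash
python3 - <<'E'
from nest import *
state()
look(['spring_mid'],'w12.png')
E
```

```text
t 21.8 tcp [ 0.6049 -0.2267  0.1158] w 0.34051583770351573 
 [[ 0.0072 -0.3496  0.9369]
 [-0.0023  0.9369  0.3496]
 [-1.     -0.0047  0.006 ]] [-0.2541  0.1355 -0.8317]
wrist spring_mid 0.69 [253. 237.] 1958 mid [ 0.6093 -0.2265  0.042 ] ext [0.0377 0.027  0.061 ] z 0.011454467080055885 0.07245993838620288
```

View pics/w12.png

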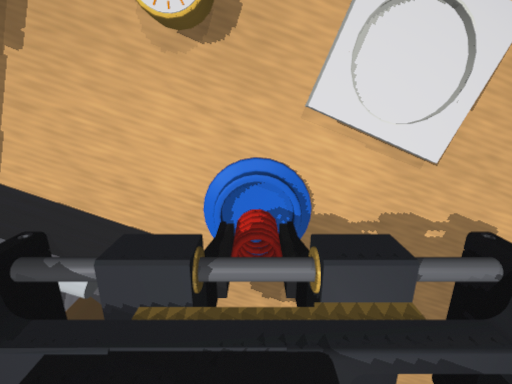

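>>> move_arm([
  [[0.02,0.06,0,-0.06,0,-0.15,0.1],[0,0,0,0,0,-0.1,0.1],[0,0,0,0,0,0,0.1],[0,0,0,0,0,0,0.1]],
])

```text
time_s: 22.4
tcp_pos: [0.6009, -0.2266, 0.1005]
ee_rot: [[-0.001, -0.349, 0.937], [0.001, 0.937, 0.349], [-1.0, 0.001, -0.0]]
wrist_force: [-0.6, -0.2, 0.3]
gripper_width: 0.338
```

>>> move_arm([
  [[0,0,0,0.02,0,-0.1,0.1],[0,0,0,0,0,0,0.1],[0,0,0,0,0,0,0.1]],
])

```text
time_s: 22.78
tcp_pos: [0.6025, -0.2266, 0.0942]
ee_rot: [[-0.0, -0.35, 0.937], [0.001, 0.937, 0.35], [-1.0, 0.001, -0.0]]
wrist_force: [-0.9, -0.6, -1.2]
gripper_width: 0.339
```

>>> move_arm([
  [[0,0,0,0,0,-0.03,0.1],[0,0,0,0,0,0,0.1]],
])

```text
time_s: 23.02
tcp_pos: [0.6027, -0.2266, 0.0933]
ee_rot: [[0.0, -0.35, 0.937], [0.0, 0.937, 0.35], [-1.0, 0.0, 0.0]]
wrist_force: [0.3, -0.5, -0.8]
gripper_width: 0.341
```

>>> move_arm([
  [[0,0,0,0,0,-0.03,0.1],[0,0,0,0,0,0,0.1]],
])

```text
time_s: 23.28
tcp_pos: [0.603, -0.2266, 0.0934]
ee_rot: [[0.001, -0.351, 0.937], [-0.0, 0.937, 0.351], [-1.0, -0.001, 0.001]]
wrist_force: [-0.6, -0.4, -1.5]
gripper_width: 0.34
```

>>> move_arm([
  [[0,0,0,0,0,-0.03,0.1],[0,0,0,0,0,0,0.1]],
])

```text
time_s: 23.52
tcp_pos: [0.6032, -0.2267, 0.0932]
ee_rot: [[0.002, -0.351, 0.936], [-0.001, 0.936, 0.351], [-1.0, -0.001, 0.001]]
wrist_force: [-0.6, 0.9, -0.8]
gripper_width: 0.34
```

>>> move_arm([
  [[0,0,0,0,0,0,0.37],[0,0,0,0,0,0,0.42],[0,0,0,0,0,0,0.5],[0,0,0,0,0,0,0.6],[0,0,0,0,0,0,0.6]],
])

```text
time_s: 24.15
tcp_pos: [0.603, -0.2268, 0.0918]
ee_rot: [[0.001, -0.351, 0.936], [-0.001, 0.936, 0.351], [-1.0, -0.001, 0.0]]
wrist_force: [-0.2, 0.5, 0.4]
gripper_width: 0.579
```

```bash
python3 - <<'E'
from nest import *
state()
look(['spring_mid'],'w13.png')
E
```

```text
t 24.15 tcp [ 0.603  -0.2268  0.0918] w 0.5794352298181029 
 [[ 0.0005 -0.3509  0.9364]
 [-0.0006  0.9364  0.3509]
 [-1.     -0.0008  0.0003]] [-0.2374  0.5258  0.4412]
wrist spring_mid 0.73 [258. 237.] 1897 mid [ 0.6028 -0.2266  0.028 ] ext [0.0285 0.0268 0.0436] z 0.0062581360556862795 0.04981040838107933
```

View pics/w13.png

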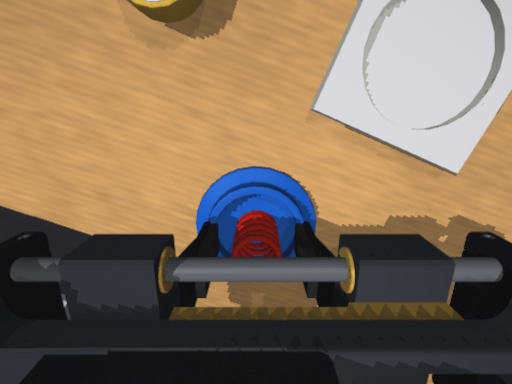

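>>> move_arm([
  [[0,0,0,0,0,0.3,0.6],[0,0,0,0,0,0.7,0.6],[0,0,0,0,0,0.9,1],[0,0,0,0,0,0.7,1],[0,0,0,-0.2,0.4,0,1],[0,0,0,-0.4,0.85,0,1],[0,0,0,-0.4,0.85,0,1],[0,0,0,-0.4,0.85,0,1],[0,0,0,-0.4,0.85,0,1],[0,0,0,-0.4,0.85,0,1],[0,0,0,-0.4,0.85,0,1],[0,0,0,-0.25,0.5,0,1],[0,0,0,0,0.1,0,1],[0,0,0,0,0,0,1],[0,0,0,0,0,0,1]],
])

```text
time_s: 26.12
tcp_pos: [0.4274, 0.1471, 0.2736]
ee_rot: [[0.03, -0.351, 0.936], [0.005, 0.936, 0.351], [-1.0, -0.006, 0.03]]
wrist_force: [-0.3, -0.7, -0.3]
gripper_width: 0.999
```

```bash
python3 - <<'E'
from stack import *
state()
look(['ring_mid','diaphragm_mid'],'w14.png')
st2()
E
```

```text
t 26.125 tcp [0.4274 0.1471 0.2736] w 0.9989891107185834 
 [[ 0.0303 -0.3509  0.9359]
 [ 0.0048  0.9364  0.3509]
 [-0.9995 -0.0061  0.0301]] [-0.3169 -0.6504 -0.3415]
wrist ring_mid 0.61 [250. 203.] 725 mid [0.4289 0.1444 0.078 ] ext [0.0573 0.0564 0.0142] z 0.07087558820398938 0.08506812914748613
wrist diaphragm_mid 0.55 [252. 183.] 1403 mid [0.4308 0.1441 0.08  ] ext [0.0441 0.0469 0.0153] z 0.07237824911224588 0.08765872956708297
spr top 0
spring 9 (array([0.4272, 0.1446]), 14.795373916625977) [0.425  0.1431 0.0883] [0.0881 0.0883 0.0885]
ring 911 (array([0.4294, 0.144 ]), 59.67528533935547) [0.4281 0.1446 0.0838] [0.082  0.0838 0.0871]
```

View pics/w14.png

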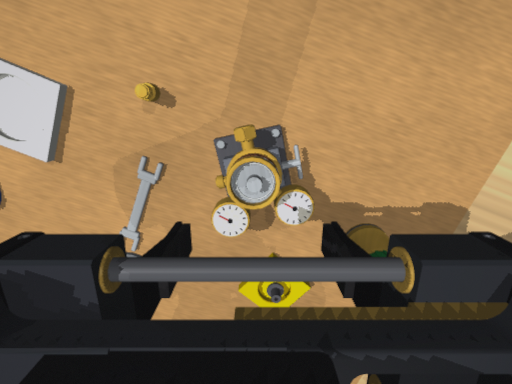

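>>> move_arm([
  [[-0.03,0.22,0,0.03,-0.05,0,1],[0,0,0,0,0,-0.4,1],[0,0,0,0,0,-0.7,1],[0,0,0,0,0,-0.5,1],[0,0,0,0,0,0,1],[0,0,0,0,0,0,1]],
])

```text
time_s: 27.08
tcp_pos: [0.4323, 0.1429, 0.176]
ee_rot: [[-0.004, -0.348, 0.938], [0.001, 0.938, 0.348], [-1.0, 0.002, -0.003]]
wrist_force: [0.8, 0.8, -0.0]
gripper_width: 0.999
```

```bash
python3 - <<'E'
from stack import *
state()
st2()
E
```

```text
t 27.075 tcp [0.4323 0.1429 0.176 ] w 0.999455633184336 
 [[-0.0037 -0.3475  0.9377]
 [ 0.0006  0.9377  0.3475]
 [-1.      0.0018 -0.0033]] [ 0.8223  0.8435 -0.032 ]
spr top 0
spring 8 (array([0.428 , 0.1448]), 13.417522430419922) [0.4259 0.1432 0.0882] [0.0881 0.0882 0.0886]
ring 1947 (array([0.4299, 0.1438]), 59.87224578857422) [0.4279 0.1441 0.0838] [0.0819 0.0838 0.0872]
```

>>> move_arm([
  [[0,-0.02,0,-0.04,0.02,-0.25,1],[0,0,0,0,0,-0.2,1],[0,0,0,0,0,0,1],[0,0,0,0,0,0,1]],
])

```text
time_s: 27.62
tcp_pos: [0.4322, 0.1455, 0.1524]
ee_rot: [[0.006, -0.348, 0.937], [0.006, 0.937, 0.348], [-1.0, 0.003, 0.008]]
wrist_force: [-0.7, 0.3, -0.7]
gripper_width: 1.001
```

>>> move_arm([
  [[-0.04,0.05,0,-0.05,-0.03,-0.2,1],[0,0,0,0,0,0,1],[0,0,0,0,0,0,1]],
])

```text
time_s: 28.0
tcp_pos: [0.4293, 0.1438, 0.1402]
ee_rot: [[-0.0, -0.348, 0.937], [0.001, 0.937, 0.348], [-1.0, 0.001, 0.0]]
wrist_force: [-0.1, 0.6, -0.0]
gripper_width: 1.001
```

>>> move_arm([
  [[0,0,0,0,0,-0.04,1],[0,0,0,0,0,0,0.85],[0,0,0,0,0,0,0.8]],
])

```text
time_s: 28.38
tcp_pos: [0.4294, 0.1439, 0.1378]
ee_rot: [[0.0, -0.348, 0.937], [0.001, 0.937, 0.348], [-1.0, 0.001, 0.001]]
wrist_force: [-0.3, -0.1, -0.4]
gripper_width: 0.856
```

```bash
python3 - <<'E'
from stack import *
state()
cap('wrist','w15.png')
st2()
E
```

```text
t 28.375 tcp [0.4294 0.1439 0.1378] w 0.8560586574360375 
 [[ 0.0003 -0.3483  0.9374]
 [ 0.0008  0.9374  0.3483]
 [-1.      0.0007  0.0005]] [-0.2958 -0.1148 -0.3683]
spr top 0
spring 10 (array([0.4256, 0.1435]), 12.967873573303223) [0.4261 0.1446 0.0882] [0.0881 0.0882 0.0884]
ring 2232 (array([0.4303, 0.1406]), 65.06475830078125) [0.4229 0.1427 0.0839] [0.082  0.0839 0.0872]
```

View pics/w15.png

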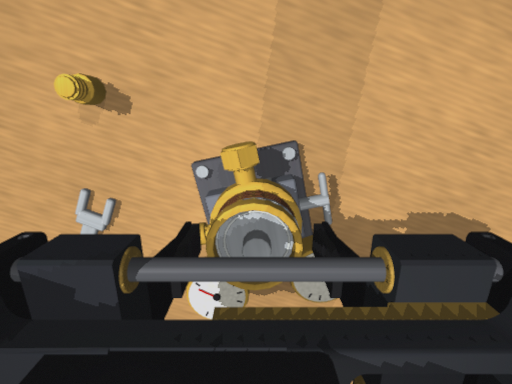

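Ring (cols 207–305, centre ~256) lies centred between the fingers. Close.

>>> move_arm([
  [[0,0,0,0,0,0,0.75],[0,0,0,0,0,0,0.7],[0,0,0,0,0,0,0.65],[0,0,0,0,0,0,0.6],[0,0,0,0,0,0,0.5],[0,0,0,0,0,0,0.4],[0,0,0,0,0,0,0.4]],
])

```text
time_s: 29.35
tcp_pos: [0.4294, 0.1438, 0.1379]
ee_rot: [[0.0, -0.348, 0.937], [0.001, 0.937, 0.348], [-1.0, 0.001, 0.001]]
wrist_force: [0.1, -0.6, 0.4]
gripper_width: 0.682
```

>>> move_arm([
  [[0,0,0,0,0,0.06,0.4],[0,0,0,0,0,0.1,0.4],[0,0,0,0,0,0.3,0.4],[0,0,0,0,0,0.5,0.4],[0,0,0,0,0,0.5,0.4],[0,0,0,0,0,0.1,0.4],[0,0,0,0,0,0,0.4],[0,0,0,0,0,0,0.4]],
])

```text
time_s: 30.35
tcp_pos: [0.4278, 0.1429, 0.2338]
ee_rot: [[-0.003, -0.348, 0.938], [-0.0, 0.938, 0.348], [-1.0, 0.001, -0.003]]
wrist_force: [-0.5, -0.5, -1.3]
gripper_width: 0.684
```

```bash
python3 - <<'E'
from stack import *
state()
look(['ring_mid','diaphragm_mid'],'w16.png')
E
```

```text
t 30.35 tcp [0.4278 0.1429 0.2338] w 0.6835015201016217 
 [[-0.0029 -0.3475  0.9377]
 [-0.0004  0.9377  0.3475]
 [-1.      0.0007 -0.0028]] [-0.4508 -0.536  -1.2517]
wrist ring_mid 0.6 [261. 211.] 1730 mid [0.4264 0.1431 0.1761] ext [0.0571 0.0557 0.0097] z 0.17128292441067508 0.18098077110692348
wrist diaphragm_mid 0.93 [254. 192.] 1938 mid [0.4285 0.1443 0.1253] ext [0.0552 0.0529 0.1084] z 0.07108515383000732 0.17948758421494848
```

View pics/w16.png

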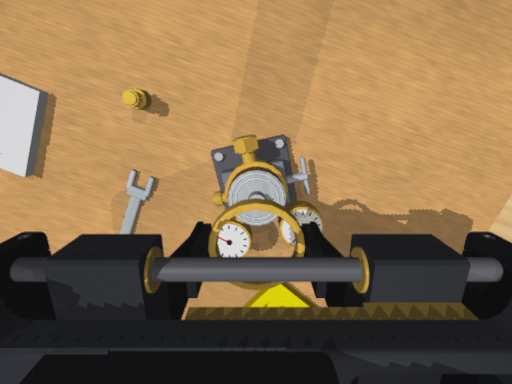

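>>> move_arm([
  [[0,0,0,0.4,-0.15,0,0.4],[0,0,0,0.85,-0.32,0,0.4],[0,0,0,0.85,-0.32,0,0.4],[0,0,0,0.85,-0.32,0,0.4],[0,0,0,0.85,-0.32,0,0.4],[0,0,0,0.6,-0.22,0,0.4],[0,0,0,0.35,-0.12,0,0.4],[0,0,0,0,0,0,0.4],[0,0,0,0,0,0,0.4]],
])

```text
time_s: 31.62
tcp_pos: [0.7196, 0.032, 0.2228]
ee_rot: [[-0.018, -0.35, 0.937], [-0.005, 0.937, 0.35], [-1.0, 0.002, -0.018]]
wrist_force: [-0.1, -0.2, 0.0]
gripper_width: 0.683
```

```bash
cat > rn.py <<'E'
from h import *
def rn(f=None,c=(.666,.019)):
    im,d,p=cap('wrist',f)
    for nm,rad,z0,z1 in(('posttop',.018,.043,.049),('step',.03,.021,.0265),('foot',.05,.005,.011)):
        w=inliers(p,d,c,rad,z0,z1)
        if len(w)>5: print(nm,len(w),disc(w),np.median(w[:,2]))
E
python3 - <<'E'
from rn import *
state()
look(['ring_nest','ring_mid'])
rn('w17.png')
E
```

```text
t 31.625 tcp [0.7196 0.032  0.2228] w 0.6832037174169683 
 [[-0.018  -0.3496  0.9367]
 [-0.0046  0.9369  0.3496]
 [-0.9998  0.002  -0.0184]] [-0.1032 -0.179   0.0099]
wrist ring_nest 0.63 [263. 135.] 4295 mid [0.6637 0.0208 0.0258] ext [0.0786 0.0772 0.0415] z 0.004987495378059571 0.04651360800130271
posttop 296 (array([0.6632, 0.0207]), 19.88213539123535) 0.045593054449584364
step 1312 (array([0.6635, 0.0209]), 51.73581314086914) 0.02379840811239259
foot 2462 (array([0.6605, 0.0206]), 89.01092529296875) 0.007792345770907816
```

View pics/w17.png

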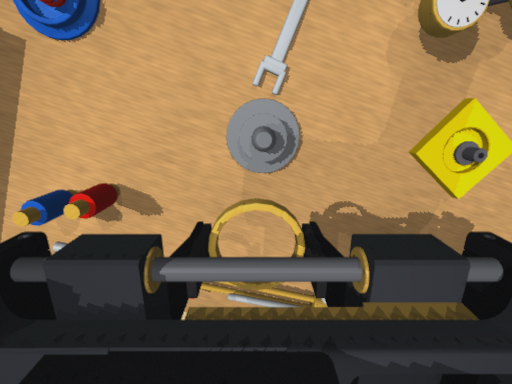

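>>> move_arm([
  [[0.03,-0.13,0,-0.45,-0.09,0,0.4],[0,0,0,-0.45,-0.1,0,0.4],[0,0,0,0,0,-0.3,0.4],[0,0,0,0,0,-0.6,0.4],[0,0,0,0,0,-0.3,0.4],[0,0,0,0,0,0,0.4],[0,0,0,0,0,0,0.4]],
])

```text
time_s: 32.7
tcp_pos: [0.6623, 0.0236, 0.1575]
ee_rot: [[0.013, -0.355, 0.935], [0.002, 0.935, 0.355], [-1.0, -0.003, 0.013]]
wrist_force: [0.5, -0.9, -1.1]
gripper_width: 0.685
```

```bash
python3 - <<'E'
from rn import *
state()
look(['ring_mid'])
rn('w18.png')
E
```

```text
t 32.7 tcp [0.6623 0.0236 0.1575] w 0.6849561941581704 
 [[ 0.0129 -0.3555  0.9346]
 [ 0.0021  0.9347  0.3555]
 [-0.9999 -0.0026  0.0128]] [ 0.503  -0.8519 -1.137 ]
wrist ring_mid 0.77 [255. 207.] 1793 mid [0.662  0.024  0.0994] ext [0.0575 0.056  0.0102] z 0.09430197529203076 0.10452077690351205
posttop 212 (array([0.6649, 0.0216]), 18.482545852661133) 0.045721486007976056
step 1384 (array([0.6634, 0.0208]), 51.765419006347656) 0.02380433612725369
foot 2880 (array([0.6632, 0.0206]), 83.63658905029297) 0.007786342331116275
```

View pics/w18.png

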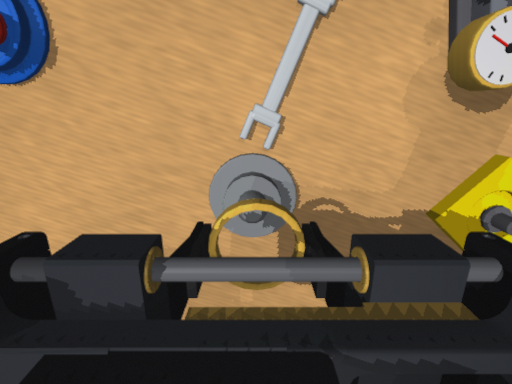

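>>> move_arm([
  [[-0.01,0.09,0,0.02,-0.04,-0.1,0.4],[0,0,0,0,0,-0.3,0.4],[0,0,0,0,0,-0.1,0.4],[0,0,0,0,0,0,0.4],[0,0,0,0,0,0,0.4]],
])

```text
time_s: 33.48
tcp_pos: [0.6637, 0.0207, 0.1253]
ee_rot: [[-0.0, -0.355, 0.935], [0.001, 0.935, 0.355], [-1.0, 0.001, -0.0]]
wrist_force: [-0.0, -1.1, -0.2]
gripper_width: 0.687
```

Aligned within 0.5 mm and level. Continue down.

>>> move_arm([
  [[0,0,0,0,0,-0.15,0.4],[0,0,0,0,0,-0.2,0.4],[0,0,0,0,0,0,0.4],[0,0,0,0,0,0,0.4]],
])

```text
time_s: 33.98
tcp_pos: [0.6638, 0.0208, 0.103]
ee_rot: [[0.0, -0.355, 0.935], [0.001, 0.935, 0.355], [-1.0, 0.001, 0.0]]
wrist_force: [0.0, -0.3, -0.5]
gripper_width: 0.683
```

```bash
python3 - <<'E'
from rn import *
state()
look(['ring_mid'])
rn('w19.png')
E
```

```text
t 33.975 tcp [0.6638 0.0208 0.103 ] w 0.6829017126753522 
 [[ 0.     -0.355   0.9349]
 [ 0.0009  0.9349  0.355 ]
 [-1.      0.0009  0.0004]] [ 0.0261 -0.3334 -0.4781]
wrist ring_mid 0.86 [258. 211.] 1856 mid [0.663  0.0212 0.045 ] ext [0.0579 0.0555 0.01  ] z 0.03996233984567071 0.04997252492263791
posttop 655 (array([0.6631, 0.0206]), 19.899171829223633) 0.045589077697052144
step 1550 (array([0.6633, 0.0212]), 52.13257598876953) 0.023804727057564118
foot 3368 (array([0.6622, 0.02  ]), 83.42675018310547) 0.00780630522575855
```

View pics/w19.png

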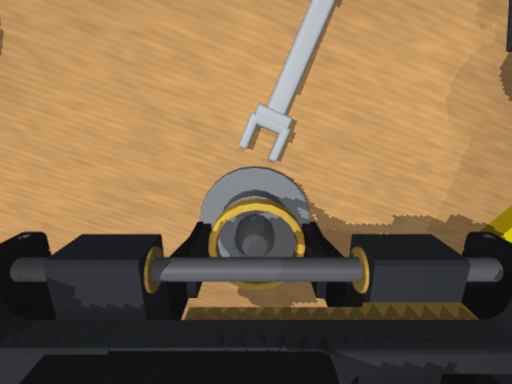

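>>> move_arm([
  [[0,0,0,0,0,-0.12,0.4],[0,0,0,0,0,-0.09,0.4],[0,0,0,0,0,0,0.4],[0,0,0,0,0,0,0.4]],
])

```text
time_s: 34.62
tcp_pos: [0.6639, 0.0208, 0.09]
ee_rot: [[0.001, -0.355, 0.935], [0.001, 0.935, 0.355], [-1.0, 0.001, 0.001]]
wrist_force: [0.2, -0.1, -0.8]
gripper_width: 0.681
```

>>> move_arm([
  [[0,0,0,0,0,-0.03,0.4],[0,0,0,0,0,0,0.4]],
])

```text
time_s: 34.88
tcp_pos: [0.664, 0.0209, 0.0883]
ee_rot: [[0.001, -0.355, 0.935], [0.001, 0.935, 0.355], [-1.0, 0.001, 0.001]]
wrist_force: [-0.3, -0.8, -0.8]
gripper_width: 0.681
```

>>> move_arm([
  [[0,0,0,0,0,-0.02,0.4],[0,0,0,0,0,0,0.4]],
])

```text
time_s: 35.12
tcp_pos: [0.6643, 0.021, 0.088]
ee_rot: [[0.002, -0.355, 0.935], [0.001, 0.935, 0.355], [-1.0, 0.0, 0.003]]
wrist_force: [-1.2, 0.0, -0.7]
gripper_width: 0.684
```

>>> move_arm([
  [[0,0,0,0,0,-0.03,0.4],[0,0,0,0,0,0,0.4]],
])

```text
time_s: 35.38
tcp_pos: [0.6645, 0.0211, 0.088]
ee_rot: [[0.003, -0.356, 0.935], [0.001, 0.935, 0.356], [-1.0, -0.0, 0.003]]
wrist_force: [0.0, -1.1, -0.7]
gripper_width: 0.682
```

Stalled at 0.088 as predicted: seated. Release.

>>> move_arm([
  [[0,0,0,0,0,0,0.71],[0,0,0,0,0,0,0.75],[0,0,0,0,0,0,0.85],[0,0,0,0,0,0,0.9],[0,0,0,0,0,0,0.9],[0,0,0,0,0,0,0.9]],
])

```text
time_s: 36.12
tcp_pos: [0.6646, 0.021, 0.0871]
ee_rot: [[0.003, -0.356, 0.935], [0.001, 0.935, 0.356], [-1.0, -0.0, 0.003]]
wrist_force: [0.1, 0.3, -0.1]
gripper_width: 0.896
```

```bash
python3 - <<'E'
from rn import *
state()
look(['ring_mid'])
rn('w20.png')
im,d,p=cap('wrist'); w=inliers(p,d,(.6634,.0208),.033,.0315,.037); print('ringtop',disc(w),np.percentile(w[:,2],[5,50,95]))
E
```

```text
t 36.125 tcp [0.6646 0.021  0.0871] w 0.8963889954564002 
 [[ 0.0029 -0.3556  0.9346]
 [ 0.0011  0.9346  0.3556]
 [-1.     -0.      0.0031]] [ 0.1269  0.3263 -0.1456]
wrist ring_mid 0.58 [262. 212.] 2059 mid [0.6643 0.0217 0.0213] ext [0.0586 0.0563 0.0273] z 0.00766483799828188 0.03497231231358162
posttop 454 (array([0.663 , 0.0208]), 19.410404205322266) 0.04546705579369609
step 1798 (array([0.6617, 0.0205]), 54.70661163330078) 0.023888740406177847
foot 3924 (array([0.6596, 0.019 ]), 87.20297241210938) 0.00778200004010797
ringtop (array([0.6648, 0.0223]), 60.297149658203125) [0.0321 0.0336 0.035 ]
```

View pics/w20.png

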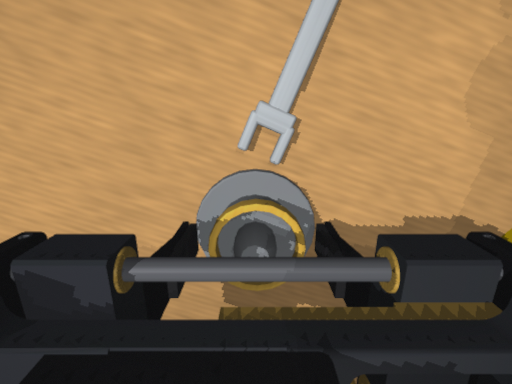

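>>> move_arm([
  [[0,0,0,0,0,0.2,0.9],[0,0,0,0,0,0.6,0.95],[0,0,0,0,0,0.9,1],[0,0,0,0,0,0.7,1],[0,0,0,-0.4,0.2,0,1],[0,0,0,-0.85,0.44,0,1],[0,0,0,-0.85,0.44,0,1],[0,0,0,-0.85,0.44,0,1],[0,0,0,-0.7,0.4,0,1],[0,0,0,-0.25,0.13,0,1],[0,0,0,0,0,0,1],[0,0,0,0,0,0,1]],
])

```text
time_s: 37.83
tcp_pos: [0.4251, 0.1459, 0.2467]
ee_rot: [[0.02, -0.356, 0.934], [0.008, 0.934, 0.356], [-1.0, 0.0, 0.021]]
wrist_force: [-0.1, -0.9, 0.1]
gripper_width: 1.0
```

```bash
cat > dia.py <<'E'
from h import *
def dia(c=(.4295,.144)):
    im,d,p=cap('wrist')
    for nm,rad,z0,z1 in(('bosstop',.014,.0845,.090),('disc',.031,.0715,.0765)):
        w=inliers(p,d,c,rad,z0,z1)
        if len(w)>5: print(nm,len(w),disc(w),np.median(w,0))
E
python3 - <<'E'
from dia import *
state()
look(['diaphragm_mid','ring_mid'],'w21.png')
dia()
E
```

```text
t 37.825 tcp [0.4251 0.1459 0.2467] w 0.9995198944787171 
 [[ 0.0196 -0.3564  0.9341]
 [ 0.008   0.9343  0.3563]
 [-0.9998  0.0004  0.0211]] [-0.1355 -0.9014  0.1069]
wrist diaphragm_mid 0.92 [253. 190.] 2336 mid [0.4295 0.1453 0.0773] ext [0.0552 0.0536 0.0207] z 0.06689522079023162 0.0876339328894954
bosstop 242 (array([0.4287, 0.145 ]), 17.62970733642578) [0.4285 0.1451 0.0866]
disc 2023 (array([0.4291, 0.1454]), 58.12052917480469) [0.4262 0.1441 0.0739]
```

View pics/w21.png

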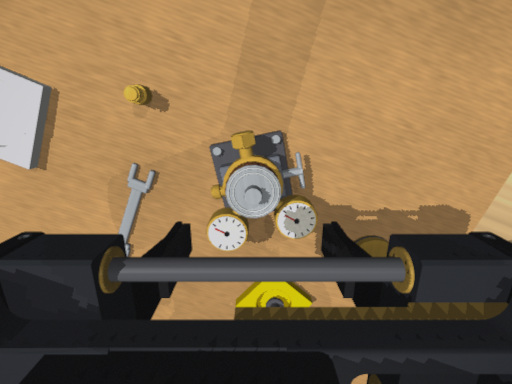

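>>> move_arm([
  [[-0.06,0.14,0,0.06,-0.01,0,0.7],[0,0,0,0,0,-0.3,0.6],[0,0,0,0,0,-0.6,0.5],[0,0,0,0,0,-0.2,0.5],[0,0,0,0,0,0,0.5],[0,0,0,0,0,0,0.5]],
])

```text
time_s: 38.78
tcp_pos: [0.4331, 0.145, 0.1792]
ee_rot: [[-0.002, -0.353, 0.936], [-0.002, 0.936, 0.353], [-1.0, -0.002, -0.002]]
wrist_force: [0.6, -1.0, 0.1]
gripper_width: 0.515
```

```bash
python3 - <<'E'
from dia import *
state()
dia()
E
```

```text
t 38.775 tcp [0.4331 0.145  0.1792] w 0.5149810005326464 
 [[-0.0017 -0.3529  0.9357]
 [-0.0023  0.9357  0.3529]
 [-1.     -0.0015 -0.0024]] [ 0.5501 -0.989   0.0993]
bosstop 415 (array([0.429 , 0.1451]), 17.872333526611328) [0.4288 0.1451 0.0867]
disc 3384 (array([0.4293, 0.1452]), 58.040218353271484) [0.4257 0.1437 0.0739]
```

>>> move_arm([
  [[0.01,0,0,-0.07,0,-0.25,0.5],[0,0,0,0,0,-0.1,0.5],[0,0,0,0,0,0,0.5],[0,0,0,0,0,0,0.5]],
])

```text
time_s: 39.33
tcp_pos: [0.4308, 0.1464, 0.1613]
ee_rot: [[0.005, -0.354, 0.935], [0.004, 0.935, 0.354], [-1.0, 0.002, 0.006]]
wrist_force: [-0.1, 0.6, -0.5]
gripper_width: 0.501
```

>>> move_arm([
  [[-0.03,0.04,0,-0.03,-0.02,-0.18,0.5],[0,0,0,0,0,0,0.5],[0,0,0,0,0,0,0.5]],
])

```text
time_s: 39.7
tcp_pos: [0.4292, 0.1453, 0.1503]
ee_rot: [[0.0, -0.354, 0.935], [-0.0, 0.935, 0.354], [-1.0, -0.0, -0.0]]
wrist_force: [-0.9, -1.0, 1.0]
gripper_width: 0.5
```

>>> move_arm([
  [[0,0,0,0,0,-0.075,0.5],[0,0,0,0,0,0,0.4],[0,0,0,0,0,0,0.3],[0,0,0,0,0,0,0.25]],
])

```text
time_s: 40.2
tcp_pos: [0.4293, 0.1453, 0.1455]
ee_rot: [[0.0, -0.354, 0.935], [-0.0, 0.935, 0.354], [-1.0, -0.0, 0.0]]
wrist_force: [-0.8, 0.1, -0.1]
gripper_width: 0.289
```

```bash
python3 - <<'E'
from dia import *
state()
cap('wrist','w22.png')
dia()
E
```

```text
t 40.2 tcp [0.4293 0.1453 0.1455] w 0.2892936791746843 
 [[ 0.0002 -0.3541  0.9352]
 [-0.0002  0.9352  0.3541]
 [-1.     -0.0003  0.0001]] [-0.8479  0.1    -0.1023]
bosstop 600 (array([0.43  , 0.1418]), 24.220184326171875) [0.4282 0.1447 0.0867]
disc 2525 (array([0.4279, 0.1446]), 57.69330596923828) [0.4161 0.1401 0.0739]
```

View pics/w22.png

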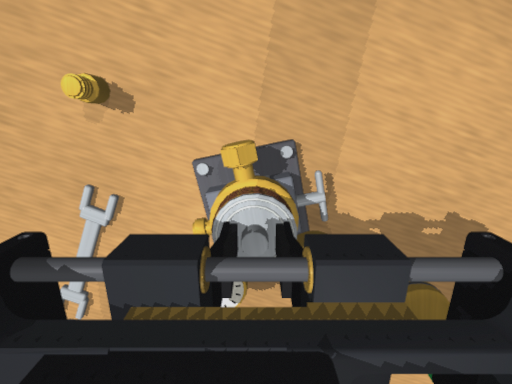

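>>> move_arm([
  [[0,0,0,0,0,0,0.15],[0,0,0,0,0,0,0],[0,0,0,0,0,0,0],[0,0,0,0,0,0,0],[0,0,0,0,0,0,0]],
])

```text
time_s: 40.92
tcp_pos: [0.4294, 0.1454, 0.1456]
ee_rot: [[0.0, -0.354, 0.935], [-0.0, 0.935, 0.354], [-1.0, -0.0, 0.0]]
wrist_force: [-0.4, 0.6, -0.8]
gripper_width: 0.191
```

>>> move_arm([
  [[0,0,0,0,0,0.06,0],[0,0,0,0,0,0.1,0],[0,0,0,0,0,0.3,0],[0,0,0,0,0,0.5,0],[0,0,0,0,0,0.4,0],[0,0,0,0,0,0.1,0],[0,0,0,0,0,0,0],[0,0,0,0,0,0,0]],
])

```text
time_s: 41.92
tcp_pos: [0.4279, 0.1445, 0.2358]
ee_rot: [[-0.002, -0.353, 0.935], [-0.001, 0.935, 0.353], [-1.0, -0.0, -0.002]]
wrist_force: [0.7, -0.1, -0.6]
gripper_width: 0.193
```

```bash
python3 - <<'E'
from dia import *
state()
look(['diaphragm_mid'],'w23.png')
E
```

```text
t 41.925 tcp [0.4279 0.1445 0.2358] w 0.19255388627300593 
 [[-0.0022 -0.3535  0.9354]
 [-0.0011  0.9354  0.3535]
 [-1.     -0.0002 -0.0025]] [ 0.6566 -0.1068 -0.6083]
wrist diaphragm_mid 0.63 [256. 221.] 2949 mid [0.4203 0.1433 0.1699] ext [0.0422 0.0504 0.0161] z 0.16186484384399327 0.1779177907795182
```

View pics/w23.png

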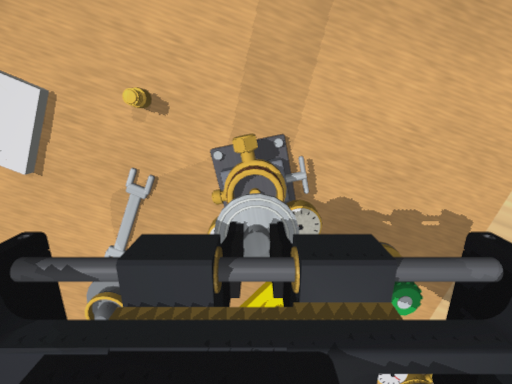

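>>> move_arm([
  [[0,0,0,0.1,-0.35,0,0],[0,0,0,0.3,-0.9,0,0],[0,0,0,0.3,-0.9,0,0],[0,0,0,0.3,-0.9,0,0],[0,0,0,0.3,-0.9,0,0],[0,0,0,0.2,-0.6,0,0],[0,0,0,0.05,-0.3,0,0],[0,0,0,0,0,0,0],[0,0,0,0,0,0,0]],
])

```text
time_s: 43.15
tcp_pos: [0.5218, -0.1555, 0.2283]
ee_rot: [[-0.014, -0.356, 0.934], [-0.003, 0.934, 0.356], [-1.0, 0.002, -0.014]]
wrist_force: [-0.9, 0.3, -0.0]
gripper_width: 0.192
```

```bash
python3 - <<'E'
from nest import *
state()
nest('diaphragm_nest','w24.png',.08,.014,.006,.081,(.465,-.169))
E
```

```text
t 43.15 tcp [ 0.5218 -0.1555  0.2283] w 0.19206069216086638 
 [[-0.0142 -0.3564  0.9342]
 [-0.003   0.9343  0.3564]
 [-0.9999  0.0023 -0.0143]] [-0.8714  0.3002 -0.0498]
diaphragm_nest 0.9 [263. 135.] lo/hi [ 0.4123 -0.219   0.0007] [ 0.5153 -0.116   0.0153]
top n 4689 z 0.013794558164220427
minArea ((463.97540283203125, -167.9580078125), (104.30982208251953, 104.50006103515625), 88.03352355957031) encl (array([ 0.4641, -0.1683]), 146.18357849121094)
floor 3962 (array([ 0.464, -0.168]), 81.16216278076172) 0.00585854506396527
```

View pics/w24.png

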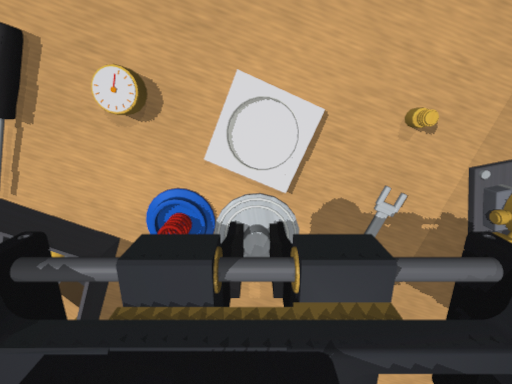

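>>> move_arm([
  [[0.02,-0.1,0,-0.45,-0.1,0,0],[0,0,0,-0.5,-0.1,0,0],[0,0,0,0,0,-0.4,0],[0,0,0,0,0,-0.7,0],[0,0,0,0,0,-0.4,0],[0,0,0,0,0,0,0],[0,0,0,0,0,0,0]],
])

```text
time_s: 44.12
tcp_pos: [0.4647, -0.162, 0.14]
ee_rot: [[0.009, -0.368, 0.93], [-0.001, 0.93, 0.368], [-1.0, -0.004, 0.008]]
wrist_force: [-0.1, -0.3, -0.6]
gripper_width: 0.192
```

```bash
python3 - <<'E'
from nest import *
state()
nest('diaphragm_nest','w25.png',.08,.014,.006,.081,(.465,-.169))
look(['diaphragm_mid'])
E
```

```text
t 44.125 tcp [ 0.4647 -0.162   0.14  ] w 0.19181033691273014 
 [[ 0.0086 -0.3676  0.93  ]
 [-0.0008  0.93    0.3676]
 [-1.     -0.0039  0.0077]] [-0.1104 -0.3466 -0.5773]
diaphragm_nest 0.57 [244. 182.] lo/hi [ 0.4117 -0.2192  0.0045] [ 0.5073 -0.1166  0.0152]
top n 5387 z 0.01382858683892027
minArea ((464.0894470214844, -167.91021728515625), (104.35509490966797, 104.48503875732422), 87.92152404785156) encl (array([ 0.4639, -0.1679]), 146.25657653808594)
floor 3266 (array([ 0.4645, -0.1679]), 81.21532440185547) 0.005845639078390141
wrist diaphragm_mid 0.57 [257. 220.] 3060 mid [ 0.4579 -0.1632  0.0738] ext [0.0433 0.0505 0.0171] z 0.06528225795932631 0.0823984570666972
```

View pics/w25.png

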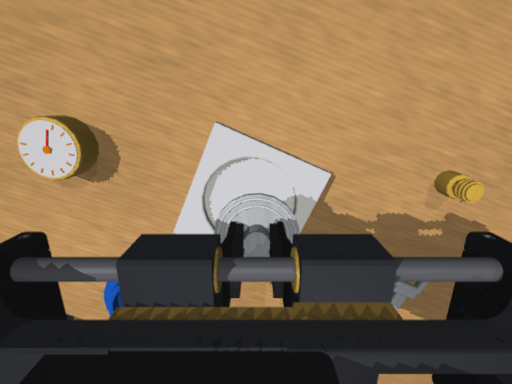

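>>> move_arm([
  [[0.01,0.07,0,-0.02,-0.1,-0.2,0],[0,0,0,0,0,-0.3,0],[0,0,0,0,0,-0.1,0],[0,0,0,0,0,0,0],[0,0,0,0,0,0,0]],
])

```text
time_s: 44.95
tcp_pos: [0.4639, -0.1696, 0.1034]
ee_rot: [[0.001, -0.366, 0.931], [0.001, 0.931, 0.366], [-1.0, 0.0, 0.001]]
wrist_force: [-0.3, 0.1, -1.0]
gripper_width: 0.187
```

>>> move_arm([
  [[0,0,0,0,0.03,-0.12,0],[0,0,0,0,0,-0.16,0],[0,0,0,0,0,0,0],[0,0,0,0,0,0,0]],
])

```text
time_s: 45.45
tcp_pos: [0.4643, -0.1676, 0.086]
ee_rot: [[0.002, -0.366, 0.93], [0.001, 0.93, 0.366], [-1.0, -0.0, 0.002]]
wrist_force: [0.5, 0.1, -1.2]
gripper_width: 0.188
```

>>> move_arm([
  [[0,0,0,0,0,-0.06,0],[0,0,0,0,0,0,0]],
])

```text
time_s: 45.7
tcp_pos: [0.4644, -0.1676, 0.0823]
ee_rot: [[0.003, -0.367, 0.93], [0.001, 0.93, 0.367], [-1.0, -0.001, 0.003]]
wrist_force: [-0.1, 0.0, -0.3]
gripper_width: 0.191
```

>>> move_arm([
  [[0,0.02,0,0,0,-0.02,0],[0,0,0,0,0,0,0]],
])

```text
time_s: 45.95
tcp_pos: [0.4648, -0.1676, 0.0817]
ee_rot: [[0.001, -0.367, 0.93], [0.0, 0.93, 0.367], [-1.0, 0.0, 0.001]]
wrist_force: [-0.1, -0.1, -0.6]
gripper_width: 0.193
```

>>> move_arm([
  [[0,0,0,0,0,-0.03,0],[0,0,0,0,0,0,0]],
])

```text
time_s: 46.2
tcp_pos: [0.4651, -0.1676, 0.0819]
ee_rot: [[0.001, -0.368, 0.93], [-0.0, 0.93, 0.368], [-1.0, -0.001, 0.001]]
wrist_force: [-0.0, -0.4, -0.1]
gripper_width: 0.194
```

>>> move_arm([
  [[0,0,0,0,0,0.01,0.22],[0,0,0,0,0,0.01,0.28],[0,0,0,0,0,0,0.33],[0,0,0,0,0,0,0.35],[0,0,0,0,0,0,0.35]],
])

```text
time_s: 46.82
tcp_pos: [0.4652, -0.1677, 0.0827]
ee_rot: [[0.001, -0.368, 0.93], [-0.0, 0.93, 0.368], [-1.0, -0.001, 0.001]]
wrist_force: [-0.1, 0.5, -0.6]
gripper_width: 0.345
```

```bash
python3 - <<'E'
from nest import *
state()
look(['diaphragm_mid'],'w26.png')
E
```

```text
t 46.825 tcp [ 0.4652 -0.1677  0.0827] w 0.34510148703931165 
 [[ 0.0013 -0.3676  0.93  ]
 [-0.0001  0.93    0.3676]
 [-1.     -0.0006  0.0011]] [-0.0514  0.4522 -0.5675]
wrist diaphragm_mid 0.69 [256. 222.] 3502 mid [ 0.4595 -0.1695  0.0149] ext [0.0459 0.0489 0.0175] z 0.006183220217620502 0.023672282424319343
```

View pics/w26.png

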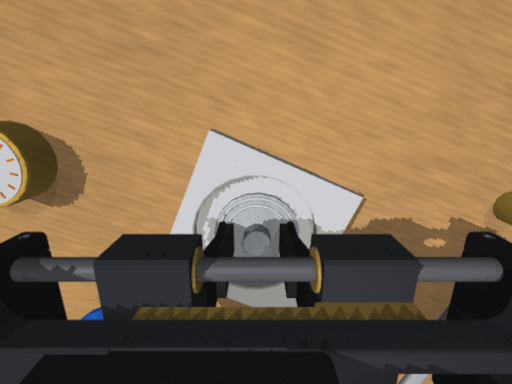

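Diaphragm lies flat in the pocket with its boss up (boss top z≈0.023). Rise straight up and move back so the wrist camera sees it.

>>> move_arm([
  [[0,0,0,0,0,0.2,0.35],[0,0,0,0,0,0.5,0.35],[0,0,0,0,0,0.9,0.35],[0,0,0,0,0,0.9,0.35],[0,0,0,0.6,0.3,0.5,0.35],[0,0,0,0.7,0.3,0,0.35],[0,0,0,0.4,0.3,0,0.35],[0,0,0,0,0,0,0.35],[0,0,0,0,0,0,0.35]],
])

```text
time_s: 48.05
tcp_pos: [0.5669, -0.1126, 0.2771]
ee_rot: [[0.009, -0.367, 0.93], [-0.0, 0.93, 0.367], [-1.0, -0.003, 0.008]]
wrist_force: [0.1, -0.0, 0.1]
gripper_width: 0.349
```

```bash
python3 - <<'E'
from nest import *
state()
im,d,p=look(['diaphragm_mid','spring_mid'],'w27.png')
for nm,rad,z0,z1 in(('boss',.014,.020,.026),('disc',.033,.0085,.0115)):
    w=inliers(p,d,(.464,-.168),rad,z0,z1); print(nm,disc(w),np.percentile(w[:,2],[5,50,95]))
for cam in('scene','top'):
    print(cam); look(['button_mid','spring_mid','ring_mid','diaphragm_mid','bonnet'],cam+'_end.png',cam)
E
```

```text
t 48.05 tcp [ 0.5669 -0.1126  0.2771] w 0.34934064397281783 
 [[ 0.0085 -0.3669  0.9302]
 [-0.      0.9302  0.367 ]
 [-1.     -0.0032  0.0079]] [ 0.1263 -0.0298  0.0763]
wrist diaphragm_mid 0.76 [246.  78.] 1827 mid [ 0.4644 -0.1658  0.0147] ext [0.0536 0.055  0.0185] z 0.005433448607303259 0.023901710191945067
wrist spring_mid 0.97 [161. 168.] 661 mid [ 0.6027 -0.2249  0.0287] ext [0.0282 0.0282 0.0435] z 0.006924828104374948 0.0504054123168835
boss (array([ 0.4645, -0.1663]), 17.44281768798828) [0.0216 0.0228 0.0242]
disc (array([ 0.4646, -0.1664]), 57.59576416015625) [0.0088 0.0099 0.0111]
scene
scene button_mid 0.67 [333. 262.] 74 mid [0.6031 0.2415 0.0235] ext [0.0186 0.0215 0.0221] z 0.012420847548669735 0.03453563455060013
scene ring_mid 0.71 [249. 258.] 234 mid [0.6581 0.0221 0.0221] ext [0.0752 0.0584 0.0438] z 0.00015358706434774583 0.04399981745601029
scene diaphragm_mid 0.7 [217. 194.] 168 mid [ 0.4677 -0.1674  0.0128] ext [0.0533 0.054  0.0184] z 0.0036165349767926336 0.022039223212923367
scene bonnet 0.98 [386. 238.] 689 mid [0.485  0.3393 0.039 ] ext [0.0648 0.0602 0.0813] z -0.0016773395356369392 0.07963899313716924
top
top button_mid 0.53 [168. 181.] 69 mid [0.5979 0.2383 0.0269] ext [0.0221 0.0246 0.0258] z 0.014021593365859708 0.0398554824682244
top spring_mid 0.49 [350. 183.] 28 mid [ 0.5955 -0.2327  0.0311] ext [0.0157 0.0187 0.0487] z 0.006715506372424745 0.05546316755263552
top diaphragm_mid 0.59 [322. 236.] 370 mid [ 0.4635 -0.1703  0.0172] ext [0.0528 0.0552 0.0215] z 0.006445012523708611 0.027957673583533113
top bonnet 0.69 [132. 220.] 594 mid [0.4812 0.3299 0.0429] ext [0.0642 0.0548 0.0835] z 0.0011439519815518626 0.08467870693240473
```

View pics/w27.png

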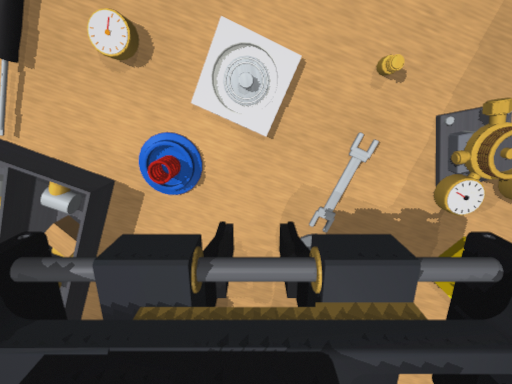

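View pics/scene_end.png

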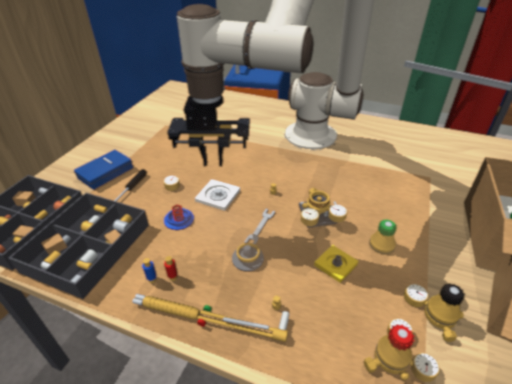

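View pics/top_end.png

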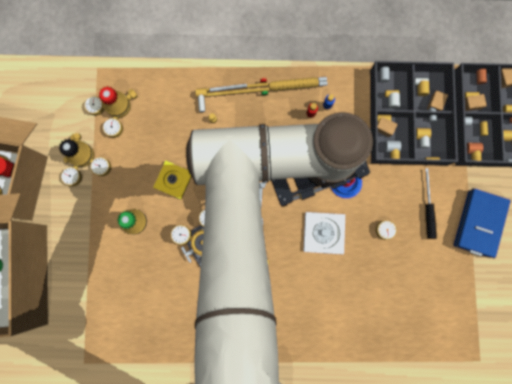

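>>> move_arm([
  [[0,0,0,0.8,0.5,0,0.35],[0,0,0,0.8,0.6,0,0.35],[0,0,0,0.7,0.7,0,0.35],[0,0,0,0.2,0.6,0,0.35],[0,0,0,0,0,0,0.35],[0,0,0,0,0,0,0.35]],
])

```text
time_s: 49.55
tcp_pos: [0.7209, 0.0352, 0.2751]
ee_rot: [[0.007, -0.365, 0.931], [-0.001, 0.931, 0.365], [-1.0, -0.004, 0.006]]
wrist_force: [-0.4, -0.9, 0.6]
gripper_width: 0.35
```

```bash
python3 - <<'E'
from h import *
state()
im,d,p=look(['ring_mid','button_mid'],'w28.png')
w=inliers(p,d,(.6634,.0208),.033,.0315,.037); print('ringtop',disc(w),np.percentile(w[:,2],[5,50,95]))
w=inliers(p,d,(.597,.240),.02,.030,.040); print('btn',disc(w),np.percentile(w[:,2],[5,50,95]))
E
```

```text
t 49.55 tcp [0.7209 0.0352 0.2751] w 0.35021626120142507 
 [[ 0.0068 -0.3652  0.9309]
 [-0.0012  0.9309  0.3652]
 [-1.     -0.0036  0.0059]] [-0.3883 -0.8609  0.6441]
wrist ring_mid 0.58 [283. 127.] 634 mid [0.6644 0.0222 0.0222] ext [0.0573 0.0569 0.0266] z 0.008878861512052088 0.03545450743598365
wrist button_mid 0.9 [442. 145.] 427 mid [0.5983 0.2423 0.0209] ext [0.025  0.0262 0.0302] z 0.005779521333522683 0.03594805835372001
ringtop (array([0.6646, 0.0224]), 59.68547821044922) [0.0321 0.0335 0.0349]
btn (array([0.5983, 0.2417]), 15.87497329711914) [0.0309 0.0345 0.0358]
```

View pics/w28.png

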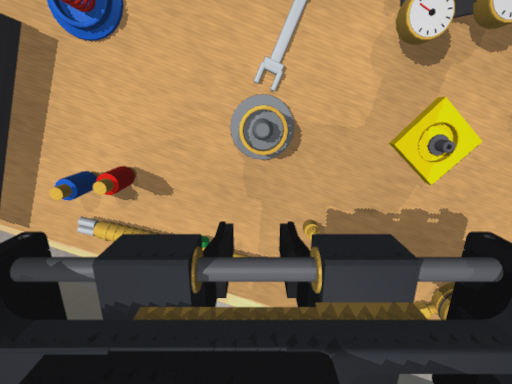

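The picture shows the ring flat round the post on the step (263,129) and the button upright in the yellow pocket (440,145). Handing in.

```bash
python3 - <<'E'
from h import *
print(r.finish_job())
E
```

```text
the job is handed in; nothing more can be done
None
```

I took the four parts off in the order asked: button, spring, ring, then diaphragm. Each was lowered until it seated in its own nest before I opened the gripper. I handed the job in at about 49.6 s with the arm clear of everything.

My last checks, from the wrist camera's depth readings against the expected heights:

| Part | Height of top | Expected | Position |
|---|---|---|---|
| Button | about 35 mm | 35 mm | upright, about 2 mm off the pocket's centre |
| Spring | 50 mm | 50 mm | upright, within about 2 mm of the cup's centre |
| Ring | about 34 mm | 34 mm | flat on the step round the post, about 2 mm off centre |
| Diaphragm | boss 23 mm, disc 10 mm | 23 mm, 10 mm | flat in the pocket, boss up, about 2 mm off centre |

- **Forces and bonnet:** The wrist force at the end of each move stayed within about 2 N. The bonnet was not touched and still stands where it was.
- **Disagreements:** The fixed top and scene cameras read up to about 7 mm away from the wrist camera, so I relied on the wrist camera. In the final pictures the networks missed the spring in the scene view. They also missed the ring in the top view, where the arm covered it. The wrist camera had shown both parts in place.

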